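# Lock a fixture stop to its base with a cam lock

### The arm

A 6-joint arm with a two-finger parallel gripper is mounted at the origin on the work surface. World frame = base frame: x ahead of the robot, y to its left, z up, the work surface at z = 0. Lengths are in mm, angles in degrees, forces in N, time in s.
With the tool pointing down it reaches from about 350 to 975 mm from the base axis. Payload 17.4 kg.
Tool frame: the origin (TCP) lies midway between the tips of the shut fingers; the grasp point (between the pads) lies 19 mm behind it (r.pinch_z is the distance from the TCP to the grasp point, in mm); z points along the fingers, y is the direction in which the jaws open and shut (so a half turn about z gives the same grasp; the last joint's range is limited). The gripper opens to 85 mm and grips with 20 to 120 N. Pads are 22 mm wide; open, the fingers measure 114 mm over their backs; the gripper's body (76 mm by 85 mm) begins 54 mm behind the grasp point. The pads swing forward as they close: fully open they stand 13 mm farther back than shut.
Start: joints at [-79.286, 6.646, 82.598, -0, 90.757, -2.166], TCP at [150.455, -658.024, 231.303] pointing down, gripper open.
Joint ranges: [-162.19, 162.19], [-47.58, 125.68], [4.15, 143.07], [-65.23, 245.23], [0.69, 171.88], [-170.13, 170.13]. Speed limits (degrees/s): [108.29, 108.29, 127.2, 180, 180, 180].

### API

Orientations are given as [roll, pitch, yaw] about the fixed x, y, z axes, in that order (R = Rz(yaw) Ry(pitch) Rx(roll)).
In Python, from rig import sensors, vision, r gives the robot as it stands.
- The arm moves only by the tool arm_command, never from a script. Its argument "series" is text: rows parted by semicolons, each of 5 numbers parted by spaces: the shift along the world's x, y, z in m, then the turn about the world's z in degrees, then the finger opening in m, from 0 to 0.0854. A call has 1 to 5 rows; each row is the pose to reach, as a shift and turn from the pose measured when the call began; what a row does not reach only later rows make up. A row lasts 1/10 s, in which the tool goes at most 50 mm and 8.59 degrees, less where a joint would pass 70% of its speed; a pose out of reach is approached as far as the arm can. A call with a gripper value outside its range is refused whole. The fingers move at their own pace and stop on an object; "newtons" is the grip in N (left out, the last holds). Time passes only in rows, so rows that repeat a pose let the fingers close. It gives the time, the measured TCP pose, the force and the opening at its end, in the units of the state.
- sensors.get_obs(): the state, without advancing time (a new reading comes with each control period).
- vision.camera(name): name is "side" or "top" or "wrist"; returns the picture (384x512x3 uint8, red, green, blue); there is no depth.
- vision.calibration(name): a dict with "mtx" (3x3 intrinsics, pixels), "distortion" ([k1, k2, p1, p2, k3] as OpenCV has them; the pictures are not rectified), "T" (4x4, takes a point from camera to world coordinates). Camera axes: x right, y down, z forward; pixel columns grow to the right and rows downward; lengths in mm; the calibration is good to about 2 mm. A picture is of the moment at which its call begins: read the wrist's pose just before it. calibration takes no time and is no camera call; for the wrist camera it gives the pose at the moment of the call.
- r.close_job(): hands the job in, once; it reports no verdict.
The state is a dict: "t": time; "q": joint angles; "joint_vel": joint speeds; "tau": joint torques, N m; "ee_pos": TCP position; "orientation": TCP orientation; "force": force on the tool from outside, world axes, zero at the start; "moment": the same for the moment, N m; "finger_gap": opening from 0.0 (shut) to 1.0 (fully open).
Only numpy, scipy, OpenCV 4.12 (cv2) and the standard library are available. Lean on these libraries where they do the work, as an engineer would, in place of code of your own. Each camera call takes 0.05 s, during which the arm holds its last target.

### The job

Take the flat-blade driver out of its holder, seat it in the slot of the cam and turn the cam clockwise until it has drawn the fixture stop in against its seat and is snug: tight enough that the stop stays clamped by itself, but not forced. Then put the driver back upright in its holder, and leave the other things on the table where they are.

Things in the scene. Friction and masses are not known exactly. Their poses are not given: they have to be found in the camera images.
- driver: Loose flat-blade driver, 0.25 kg, 142 mm long, upright in the holder. Origin mid blade tip; z up to the handle, x along the blade's width. Blade 20 mm wide, 4 thick, 14 high; shaft 10 across; round steel collar 38 across, 62 to 68 mm above the tip; over it a black square handle, 26 by 26 mm, sides along x and y, 68 to 142 mm above the tip (grip it there).
- holder: Fixed steel block 72 by 72 mm, 70 mm high, with an upright 25 mm round hole through its middle. Origin at the centre of its underside. The driver hangs in the hole by its collar, which rests on the block's top, its tip 8 mm above the table; any turn about the upright is fine.
- lockbase: Fixed grey cam-lock base on the table: a plate 175 by 92 mm, 8 mm thick, with low side walls round the cam and two guide rails. Origin on the cam's upright axis, at table level; its x axis points from the cam to the stop, z up. It stands at a different place and heading each time.
- cam (a joint): Round steel cam disc, 66 mm across, on an upright axis at lockbase's origin, top 48 mm above the table. Rad, growing clockwise seen from above; starts at -0.1 to 0.2 (open), can reach 1.75. A spiral lip under it catches the stop's bolt head by about 0.6 and draws the stop in, 7 mm per rad. The stop comes home at 0.7 to 1.2, different each time. Friction holds the cam where it is left.
- cam_slot (a point): Middle of the straight slot in the cam's top face, at that face's level; turns with the cam, x along the slot, z up. Slot 22 mm long, 5.5 wide, 7 deep; the blade fits either way round, about 0.1 rad of play. Torque on the driver while turning: about 0.1 N m; once the stop is home it climbs steeply: 0.25 to 0.35 N m is snug (15 N of clamping), over 0.45 is forcing it.
- seat: Fixed steel stop face on lockbase between cam and stop: two upright pads, 32 mm high, 10 mm either side of the centre line. Origin at table level, axes like lockbase; the pads' bearing faces lie at x = 44 mm. It is set up to 1.6 mm nearer to or farther from the cam each time.
- stop: Loose aluminium fixture stop, 0.5 kg, 70 by 56 mm, 34 mm high, with a fence 72 mm high over all at its far end. Origin at the centre of its underside, which slides on the plate between rails (1 mm play a side). Its bearing face is at x = -35 mm and starts 1.5 to 5.5 mm off the seat; from it a bolt reaches under the cam, its upright head 8 mm thick at x = -60 mm. It need not be touched.
- wrench: Bystander: loose steel wrench, 190 mm, lying on the table. Origin at its middle.
- cutter: Bystander: loose dark hole cutter standing upright, 32 mm across, 68 mm high. Origin at its underside.
- spacer: Bystander: loose steel spacer ring, 48 mm across, 14 mm high. Origin at its underside.
- oil: Bystander: loose white bottle, 52 mm across, 130 mm high. Origin at its underside.
- offcut: Bystander: loose offcut of square steel tube, 120 mm long, 40 by 40 mm. Origin at the centre of its underside.
There are look-alikes about, which are no part of the job. Leave any red look-alike of the driver alone. Of the things that look like the lockbase, the larger one is meant.

How it is judged:
By the outcome, as a careful person would: the job done as asked, in the order asked, and still so for the second after the job is handed in, with the robot touching nothing.
It also fails if it takes over 61 s, if anything falls off the work surface, if the arm or the gripper's body presses on something with over 40 N, if the wrist force passes 120 N, or if a joint passes its speed limit or range.

## Working session

There is one attempt and no reset: what is moved stays moved. The work goes in short steps, Python scripts to look and compute and a tool call to move; the robot and the scene stay as the last step left them, time stands still between calls to the robot, and variables do not carry over. Pictures are saved under pics/ and viewed, and the job is handed in when it is done.

Besides the shell and the picture viewer there is one more tool, called after ">>>" as name(argument=value, ...) on one line, values as JSON. arm_command: Moves the arm, as the interface text tells. Its arguments: {"type":"object","properties":{"series":{"type":"string"},"newtons":{"type":"number"}},"required":["series"]}

```bash
ls; mkdir -p pics; python3 - <<'E'
from rig import sensors, vision, r
import cv2,numpy as np
o=sensors.get_obs();print(o, r.pinch_z)
for n in("side","top","wrist"):
    c=vision.calibration(n);print(n,c["mtx"].tolist(),c["distortion"],np.round(c["T"],3).tolist())
    im=vision.camera(n);cv2.imwrite(f"pics/{n}0.png",im[...,::-1])
E
```

```text
pics
{'t': 0.0, 'q': array([-7.92854317e+01,  6.67167684e+00,  8.26344255e+01, -4.22107569e-04,
        9.07550191e+01, -2.16608514e+00]), 'joint_vel': array([-0.04544637, -0.05149128, -0.00757584, -0.02384177, -0.05503582,
        0.02120591]), 'tau': array([-2.67047435e-03, -7.31993079e+01, -6.32499790e+01, -1.90941378e-04,
        6.23529646e-03,  1.11054685e-04]), 'ee_pos': array([ 150.42405846, -657.84190076,  230.60528401]), 'orientation': array([-1.79938906e+02, -1.88839014e-03,  1.28806471e+01]), 'force': array([-0.55039449,  0.26519306,  0.14117683]), 'moment': array([-0.01279499, -0.03974801, -0.02205681]), 'finger_gap': 1.0028954203864238} 18.700000000000003
side [[416.7475649717395, 0.0, 250.0886577043997], [0.0, 416.7475649717395, 194.39495568886176], [0.0, 0.0, 1.0]] [-0.1084144  0.         0.         0.         0.       ] [[0.954, -0.161, 0.253, 304.473], [-0.3, -0.546, 0.782, -830.36], [0.012, -0.822, -0.569, 703.799], [0.0, 0.0, 0.0, 1.0]]
top [[376.7177128998092, 0.0, 259.8874967657548], [0.0, 376.7177128998092, 194.64165790243504], [0.0, 0.0, 1.0]] [0.03614865 0.         0.         0.         0.        ] [[0.029, -0.992, 0.126, 470.005], [-0.999, -0.03, -0.009, 24.649], [0.013, -0.125, -0.992, 997.53], [0.0, 0.0, 0.0, 1.0]]
wrist [[269.64056531063915, 0.0, 254.5679267586863], [0.0, 269.64056531063915, 193.28406344895023], [0.0, 0.0, 1.0]] [0.01028099 0.         0.         0.         0.        ] [[0.223, -0.923, -0.313, 230.173], [-0.975, -0.211, -0.07, -639.811], [-0.002, 0.32, -0.947, 372.427], [0.0, 0.0, 0.0, 1.0]]
```

View pics/top0.png

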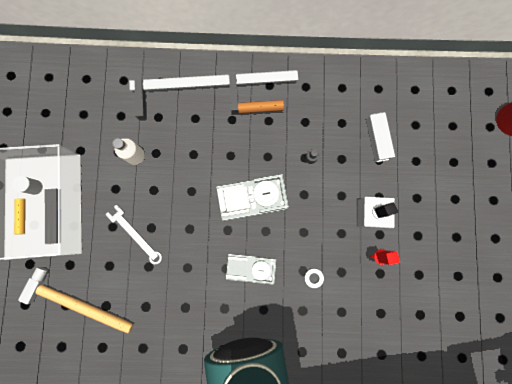

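View pics/side0.png

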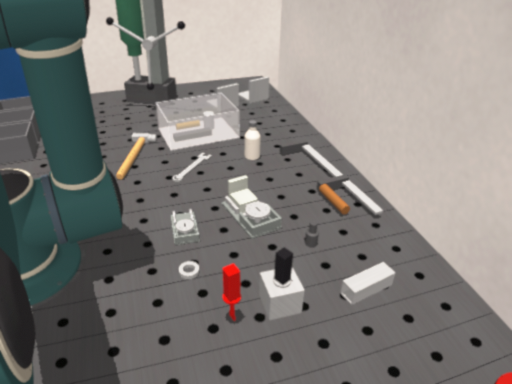

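View pics/wrist0.png

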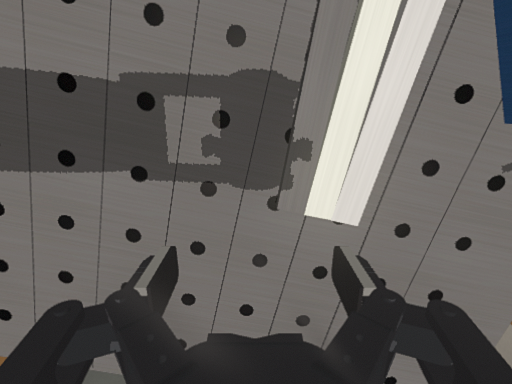

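The top view shows the holder with the black driver at (380,212) and the red look-alike at (387,257). The large lockbase has its cam at (266,193), and the small one is at (251,269). I'll zoom in on both.

```bash
cat > h.py <<'E'
import cv2,numpy as np
from rig import sensors, vision, r
def ray(c,uv,z):
    p=cv2.undistortPoints(np.array([[uv]],float),c["mtx"],np.array(c["distortion"]))[0,0]
    T=np.array(c["T"]);d=T[:3,:3]@np.array([p[0],p[1],1.]);o=T[:3,3]
    return o+d*(z-o[2])/d[2]
def proj(c,P):
    T=np.linalg.inv(np.array(c["T"]));R=T[:3,:3]
    return cv2.projectPoints(np.array(P,float).reshape(-1,1,3),cv2.Rodrigues(R)[0],T[:3,3],c["mtx"],np.array(c["distortion"]))[0][:,0]
def crop(im,x0,y0,w,h,s,fn):
    cv2.imwrite(fn,cv2.resize(im[y0:y0+h,x0:x0+w],None,fx=s,fy=s,interpolation=cv2.INTER_CUBIC))
E
python3 - <<'E'
from h import *
im=cv2.imread("pics/top0.png")
crop(im,210,165,90,65,8,"pics/t_lock.png")
crop(im,350,185,60,45,10,"pics/t_hold.png")
im=cv2.imread("pics/side0.png")
crop(im,210,170,80,70,8,"pics/s_lock.png")
crop(im,250,240,60,80,7,"pics/s_hold.png")
E
```

```text
(no output)
```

View pics/t_lock.png

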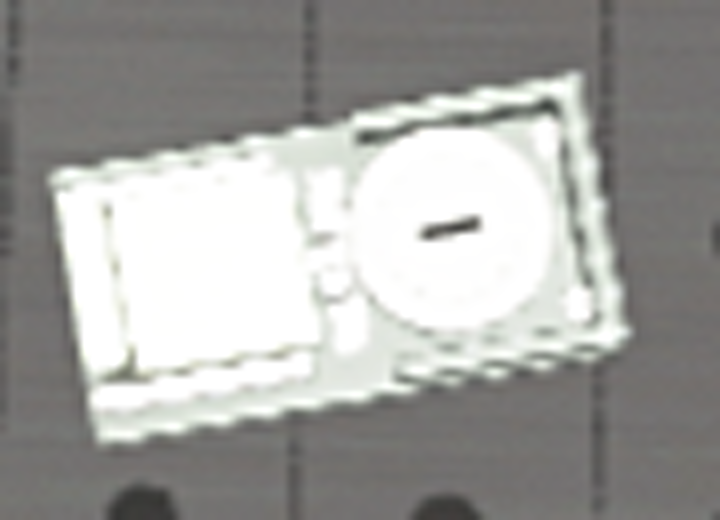

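View pics/t_hold.png

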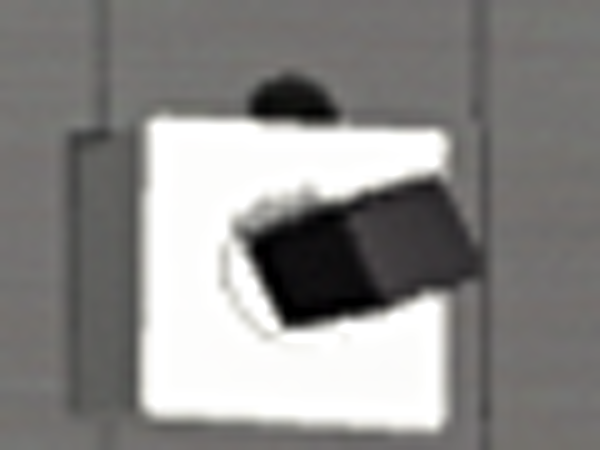

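View pics/s_hold.png

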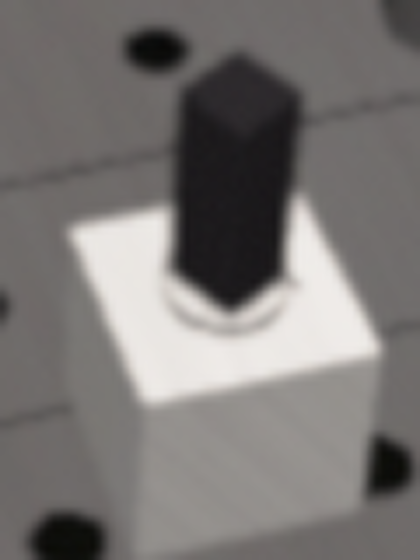

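View pics/s_lock.png

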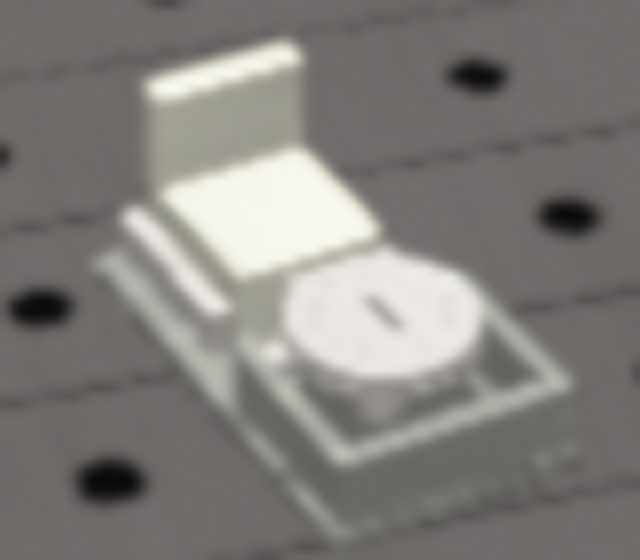

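```bash
python3 - <<'E'
from h import *
ct=vision.calibration("top");cs=vision.calibration("side")
f=lambda c,x0,y0,s,x,y,z: np.round(ray(c,((x+.5)/s-.5+x0,(y+.5)/s-.5+y0),z)[:2],1)
def A(p,q): d=q-p; return round(np.degrees(np.arctan2(d[1],d[0])),1),round(np.hypot(*d),1)
H=[f(ct,350,185,10,*p,70) for p in[(145,118),(447,130),(445,430),(143,415)]]
print("hold",np.mean(H,0),[A(H[i],H[(i+1)%4]) for i in range(4)])
D=[f(ct,350,185,10,*p,150) for p in[(350,208),(437,178),(478,270),(385,303)]]
print("drv",np.mean(D,0),[A(D[i],D[(i+1)%4]) for i in range(4)])
P=[f(ct,210,165,8,*p,8) for p in[(50,178),(577,75),(630,335),(100,440)]]
print("plate",P,[A(P[i],P[(i+1)%4]) for i in range(4)])
print("cam top",f(ct,210,165,8,452,228,48), "slot",A(f(ct,210,165,8,420,235,48),f(ct,210,165,8,480,223,48)), f(ct,210,165,8,450,229,48))
print("cam side",f(cs,210,170,8,383,313,48),"slot",A(f(cs,210,170,8,362,296,48),f(cs,210,170,8,403,330,48)),f(cs,210,170,8,382,313,48))
D=[f(cs,250,240,7,*p,150) for p in[(238,52),(302,92),(240,140),(180,95)]]
print("drv side",np.mean(D,0),[A(D[i],D[(i+1)%4]) for i in range(4)])
H=[f(cs,250,240,7,*p,70) for p in[(305,190),(382,350),(147,405),(68,232)]]
print("hold side",np.mean(H,0),[A(H[i],H[(i+1)%4]) for i in range(4)])
E
```

```text
hold [ 553.775 -278.75 ] [(np.float64(-90.5), np.float64(74.6)), (np.float64(178.7), np.float64(74.3)), (np.float64(88.9), np.float64(73.8)), (np.float64(-0.7), np.float64(73.6))]
drv [ 554.8  -279.15] [(np.float64(-69.2), np.float64(21.1)), (np.float64(-156.9), np.float64(22.4)), (np.float64(111.2), np.float64(22.4)), (np.float64(19.7), np.float64(22.5))]
plate [array([612.6, 133.3]), array([652.7, -40.6]), array([566.2, -60. ]), array([526.4, 113.1])] [(np.float64(-77.0), np.float64(178.5)), (np.float64(-167.4), np.float64(88.6)), (np.float64(102.9), np.float64(177.6)), (np.float64(13.2), np.float64(88.5))]
cam top [594.7   0.7] slot (np.float64(-77.0), np.float64(19.5)) [594.4   1.3]
cam side [594.9   1.6] slot (np.float64(-71.9), np.float64(22.8)) [594.6   1.7]
drv side [ 553.75 -279.8 ] [(np.float64(-61.8), np.float64(23.5)), (np.float64(-151.2), np.float64(26.9)), (np.float64(113.6), np.float64(23.7)), (np.float64(28.6), np.float64(25.1))]
hold side [ 554.775 -278.825] [(np.float64(-92.9), np.float64(67.5)), (np.float64(179.6), np.float64(72.0)), (np.float64(89.9), np.float64(71.1)), (np.float64(-3.2), np.float64(75.4))]
```

```bash
python3 - <<'E'
from h import *
ct=vision.calibration("top");cs=vision.calibration("side")
im=cv2.imread("pics/top0.png")
crop(im,365,240,45,35,14,"pics/t_red.png")
im=cv2.imread("pics/side0.png");crop(im,205,250,50,80,7,"pics/s_red.png")
for z in(100,142,150): print(z,ray(cs,(231,267),z),ray(ct,(395,257),z))
E
```

```text
100 [ 457.84406497 -237.97617375  100.        ] [ 445.71363544 -304.97110376  100.        ]
142 [ 447.175626   -279.18217931  142.        ] [ 446.85033008 -289.54651549  142.        ]
150 [ 445.14354239 -287.03094228  150.        ] [ 447.06684334 -286.60849868  150.        ]
```

View pics/t_red.png

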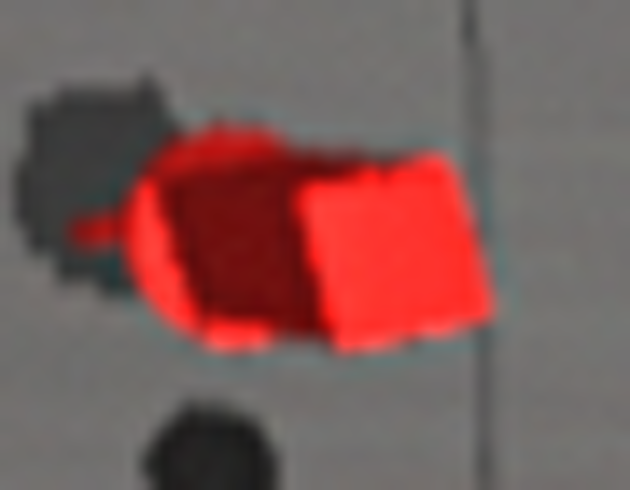

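View pics/s_red.png

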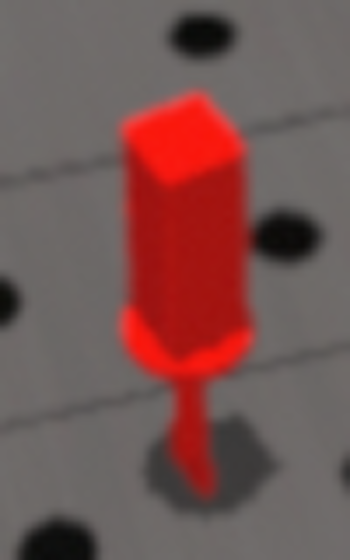

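>>> arm_command(series="0.04 0.038 0 1 0.06; 0.08 0.076 0 2 0.06; 0.12 0.114 0 4 0.06; 0.16 0.152 0 6 0.06; 0.2 0.19 0 8 0.06", newtons=60)

```text
t: 0.65
ee_pos: [332.6, -484.1, 230.6]
orientation: [-179.9, -0.0, 20.9]
force: [0.2, -0.4, 0.1]
finger_gap: 0.7
```

Red look-alike's handle top is at about (447,-287), 107 mm from the driver, so jaws along y are clear of it. Moving over the holder.

>>> arm_command(series="0.035 0.035 0 1 0.06; 0.07 0.07 0 2 0.06; 0.105 0.105 0 2 0.06; 0.14 0.135 0 2 0.06; 0.17 0.165 0 2 0.06")

```text
t: 1.15
ee_pos: [504.0, -317.3, 230.5]
orientation: [-179.9, -0.0, 23.0]
force: [-0.3, -0.3, 0.4]
finger_gap: 0.704
```

```bash
python3 - <<'E'
from h import *
c=vision.calibration("wrist");im=vision.camera("wrist");print(sensors.get_obs()["ee_pos"])
cv2.imwrite("pics/w1.png",cv2.cvtColor(im,cv2.COLOR_RGB2BGR))
print(proj(c,[[554.3,-279,150],[554.3,-279,70]]))
E
```

```text
[ 507.07396055 -313.74758269  230.29553719]
[[235.48433737 128.96079587]
 [240.53651106 121.99723269]]
```

View pics/w1.png

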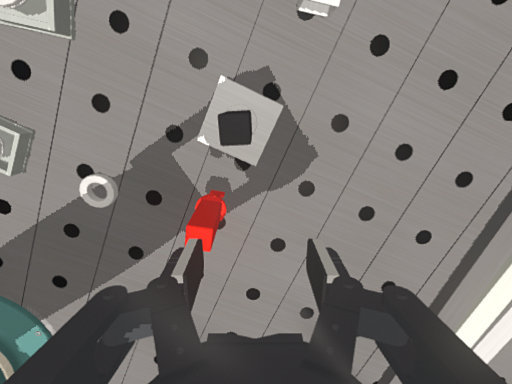

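The handle is at (235,128) in the wrist view, nearly square to the jaws. I'll measure it precisely.

```bash
python3 - <<'E'
from h import *
c=vision.calibration("wrist")
im=cv2.imread("pics/w1.png");crop(im,190,70,100,100,6,"pics/w1c.png")
g=im.max(2);m=(g<60).astype(np.uint8);m[:100]=0;m[155:]=0;m[:,:212]=0;m[:,260:]=0
n,l,s,ce=cv2.connectedComponentsWithStats(m);k=l[128,235];print(s[k],ce[k])
b=cv2.boxPoints(cv2.minAreaRect(np.argwhere(l==k)[:,::-1].astype(np.float32)));print(b)
P=np.array([ray(c,p,150)[:2] for p in b]);print(P.mean(0));
for i in range(4):
    d=P[(i+1)%4]-P[i];print(np.degrees(np.arctan2(d[1],d[0])),np.hypot(*d))
E
```

```text
[ 218  111   34   34 1015] [235.0137931  127.44039409]
[[217.7004  112.20623]
 [249.8249  110.19845]
 [251.86382 142.82101]
 [219.7393  144.8288 ]]
[ 557.96005641 -274.34893304]
-63.46553334285286 25.406342254578256
-153.48662840818864 25.51082862257017
116.6762667066694 26.39513023232756
24.299654471563098 25.595619369904615
```

View pics/w1c.png

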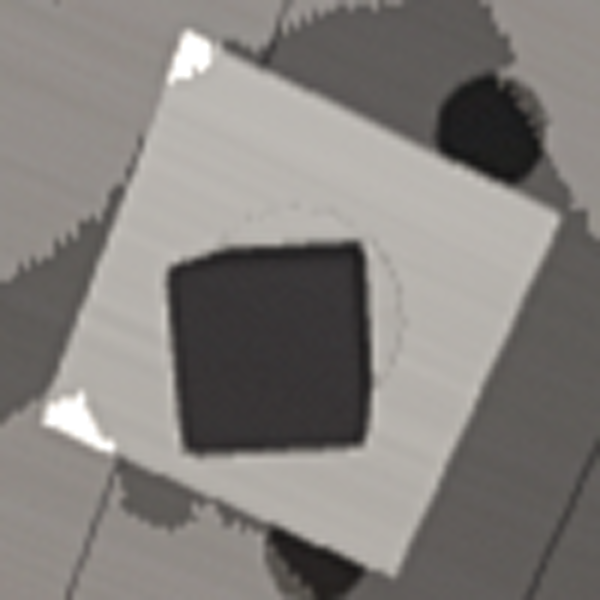

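>>> arm_command(series="0.024 0.017 0 1 0.06; 0.047 0.0347 0 2.5 0.06; 0.047 0.0347 0 2.5 0.06; 0.047 0.0347 0 2.5 0.06")

```text
t: 1.6
ee_pos: [554.2, -278.7, 229.9]
orientation: [-179.8, -0.1, 25.7]
force: [-0.5, 0.3, 0.1]
finger_gap: 0.697
```

```bash
cat > st.py <<'E'
from h import *
o=sensors.get_obs();print({k:np.round(o[k],3) for k in("t","ee_pos","orientation","force","moment","finger_gap")})
E
python3 st.py; python3 - <<'E'
from h import *
c=vision.calibration("wrist");im=vision.camera("wrist")
cv2.imwrite("pics/w2.png",cv2.cvtColor(im,cv2.COLOR_RGB2BGR))
print(proj(c,[[554.3,-279,150],[554.3,-279,70]]))
E
```

```text
{'t': np.float64(1.6), 'ee_pos': array([ 554.168, -278.728,  229.87 ]), 'orientation': array([-1.79844e+02, -6.90000e-02,  2.56600e+01]), 'force': array([-0.542,  0.283,  0.143]), 'moment': array([-0.031, -0.053,  0.041]), 'finger_gap': np.float64(0.697)}
[[255.42418045 200.74722078]
 [255.44867052 176.86379728]]
```

View pics/w2.png

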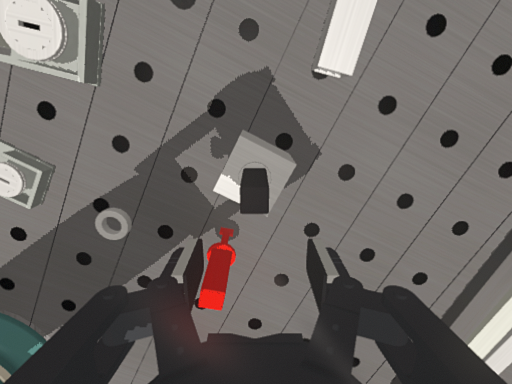

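The handle top at (255,201) matches the projection (255.4,200.7) and its edges are square to the jaws. Descending.

>>> arm_command(series="0 0 -0.04 0 0.06; 0 0 -0.08 0 0.06; 0 0 -0.115 0 0.06; 0 0 -0.134 0 0.06; 0 0 -0.134 0 0.06")

```text
t: 2.15
ee_pos: [551.9, -279.3, 93.1]
orientation: [-179.7, 0.1, 25.5]
force: [-0.3, -1.0, -0.3]
finger_gap: 0.703
```

>>> arm_command(series="0 0 0 0 0.015; 0 0 0 0 0.015; 0 0 0 0 0.015; 0 0 0 0 0.015; 0 0 0 0 0.015", newtons=80)

```text
t: 2.65
ee_pos: [552.2, -279.8, 94.6]
orientation: [-179.8, 0.0, 25.5]
force: [-3.0, -1.6, 7.7]
finger_gap: 0.294
```

```bash
python3 st.py
```

```text
{'t': np.float64(2.65), 'ee_pos': array([ 552.2  , -279.832,   94.647]), 'orientation': array([-1.79762e+02,  4.10000e-02,  2.55170e+01]), 'force': array([-3.041, -1.578,  7.664]), 'moment': array([-0.404,  0.458, -0.082]), 'finger_gap': np.float64(0.294)}
```

>>> arm_command(series="0 0 0.03 0 0.015; 0 0 0.06 0 0.015; 0 0 0.09 0 0.015; 0 0 0.115 0 0.015; 0 0 0.115 0 0.015")

```text
t: 3.15
ee_pos: [553.2, -280.3, 213.9]
orientation: [180.0, -0.2, 25.5]
force: [0.1, 0.1, -2.3]
finger_gap: 0.298
```

```bash
python3 st.py; python3 - <<'E'
from h import *
for n in("wrist","side"):
    im=vision.camera(n)[...,::-1]
    cv2.imwrite(f"pics/{n}3.png",im)
    if n=="side": crop(im,240,160,80,110,6,"pics/s3c.png")
E
```

```text
{'t': np.float64(3.15), 'ee_pos': array([ 553.202, -280.336,  213.945]), 'orientation': array([ 1.79969e+02, -1.53000e-01,  2.55250e+01]), 'force': array([ 0.065,  0.071, -2.336]), 'moment': array([ 0.008, -0.037,  0.021]), 'finger_gap': np.float64(0.298)}
```

View pics/wrist3.png

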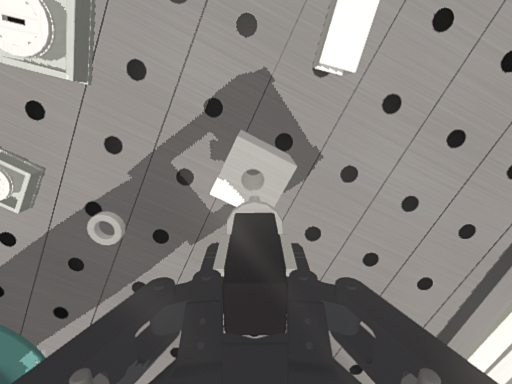

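View pics/s3c.png

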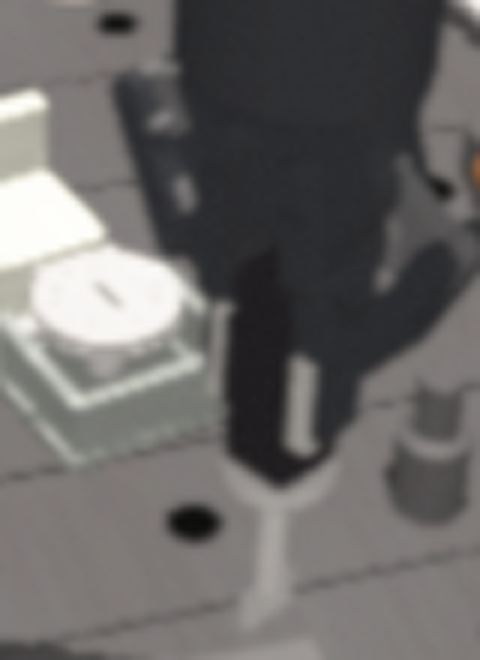

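The driver is gripped and lifted, carrying 2.3 N. I'll overlay both blade directions on the side view to settle which way the blade faces and where its tip is.

```bash
python3 - <<'E'
from h import *
c=vision.calibration("side");im=cv2.imread("pics/side3.png")
x0,y0,s=270,230,16;w,h=30,36
o=np.array([553.2,-280.3,0]);zt=213.9-94.6+8
for k,a in enumerate((25.5,115.5)):
    I=cv2.resize(im[y0:y0+h,x0:x0+w],None,fx=s,fy=s,interpolation=cv2.INTER_CUBIC)
    d=np.array([np.cos(np.radians(a)),np.sin(np.radians(a)),0])
    P=[o-10*d+[0,0,zt],o+10*d+[0,0,zt],o+10*d+[0,0,zt+14],o-10*d+[0,0,zt+14]]
    q=proj(c,P);q=((q-[x0,y0]+.5)*s-.5).astype(int);print(q)
    cv2.polylines(I,[q.reshape(-1,1,2)],True,(0,0,255),1)
    if k==0:A=I
cv2.imwrite("pics/ov.png",np.hstack([A,I])[:576])
E
```

```text
[[159 553]
 [270 477]
 [278 394]
 [165 470]]
[[274 557]
 [157 474]
 [163 391]
 [282 474]]
```

View pics/ov.png

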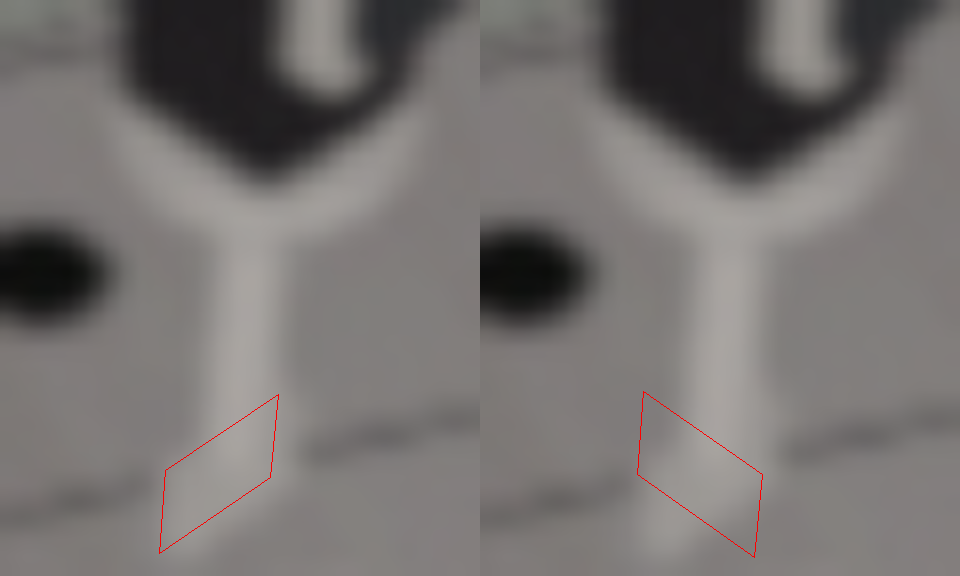

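The blade lies along tool x (left overlay). The driver axis sits about 2.2 mm toward +tool x from the TCP, which agrees with the holder position. Next I'll carry it to just short of the cam and turn to 103°.

>>> arm_command(series="0.006 0.024 0 8 0.015; 0.012 0.048 0 16 0.015; 0.018 0.072 0 24 0.015; 0.024 0.096 0 32 0.015; 0.03 0.12 0 40 0.015")

```text
t: 3.75
ee_pos: [581.8, -158.6, 207.2]
orientation: [-179.6, 0.0, 65.8]
force: [0.9, -0.0, -2.6]
finger_gap: 0.293
```

>>> arm_command(series="0.005 0.025 0 8 0.015; 0.01 0.05 0 16 0.015; 0.015 0.075 0 24 0.015; 0.02 0.1 0 32 0.015; 0.025 0.103 0 39 0.015")

```text
t: 4.25
ee_pos: [606.4, -53.2, 205.1]
orientation: [-179.5, -0.0, 105.3]
force: [0.3, -0.3, -2.8]
finger_gap: 0.297
```

>>> arm_command(series="0 0 0 0 0.015; 0 0 0 0 0.015")

```text
t: 4.45
ee_pos: [605.8, -53.1, 203.3]
orientation: [-179.4, -0.1, 105.1]
force: [-1.2, -0.1, -2.7]
finger_gap: 0.297
```

```bash
python3 st.py; python3 - <<'E'
from h import *
c=vision.calibration("wrist");im=vision.camera("wrist")[...,::-1]
np.savez("w4.npz",**{k:np.array(v) for k,v in c.items()})
print(proj(c,[[594.5,1.2,48]]))
cv2.imwrite(f"pics/w4.png",im)
E
```

```text
{'t': np.float64(4.45), 'ee_pos': array([605.849, -53.074, 203.277]), 'orientation': array([-1.79374e+02, -1.02000e-01,  1.05113e+02]), 'force': array([-1.17 , -0.05 , -2.673]), 'moment': array([ 0.023,  0.007, -0.   ]), 'finger_gap': np.float64(0.297)}
[[259.80115736 129.07281444]]
```

View pics/w4.png

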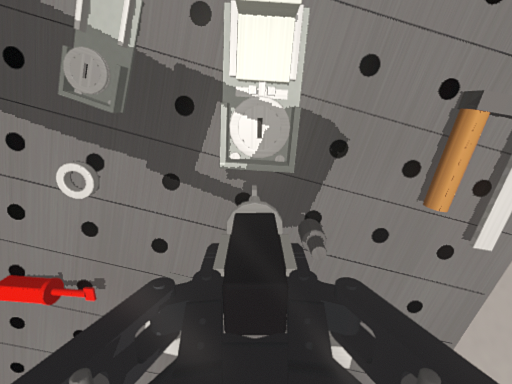

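The cam and its slot are clear at (260,128) in the wrist view, and the driver tip shows at (254,188). I'll measure the slot.

```bash
python3 - <<'E'
from h import *
c=dict(np.load("w4.npz"));im=cv2.imread("pics/w4.png")
crop(im,220,85,80,120,5,"pics/w4c.png")
g=cv2.cvtColor(im,cv2.COLOR_BGR2GRAY).astype(float)
w=np.clip(130-g,0,None);M=np.zeros_like(w);M[112:145,250:270]=1;w*=M
print(g[112:145:4,250:270].astype(int))
y,x=np.mgrid[:384,:512];m=w.sum();cx,cy=(w*x).sum()/m,(w*y).sum()/m
C=np.cov(np.array([x.ravel(),y.ravel()]),aweights=w.ravel());v=np.linalg.eigh(C)[1][:,1];print(cx,cy,v)
p=ray(c,(cx,cy),48);q=ray(c,(cx+12*v[0],cy+12*v[1]),48);d=q-p
print("slot",p,np.degrees(np.arctan2(d[1],d[0])))
# stop/base edges for info
E
```

```text
[[158 154 152 155 160 158 156 158 158 158 157 158 157 155 152 154 160 158
  155 158]
 [156 153 151 155 159 158 157 159 159 161 160 160 159 155 152 155 160 157
  155 157]
 [254 250 248 254 255 218 210 129  66  60  51  50 104 154 153 156 160 156
  156 157]
 [251 245 243 249 253 253 255 174  91  81  81  90 172 200 198 160 156 155
  155 154]
 [250 244 243 249 252 252 255 160  82  79  74 109 227 247 246 238 253 186
  164 152]
 [249 242 242 248 251 251 255 150  78  80  73 125 255 252 173 151 156 155
  155 156]
 [248 242 242 248 250 251 254 143  69  74  67 120 254 178 147 156 157 154
  155 155]
 [246 241 241 248 249 246 247 249 249 250 253 242 172 147 152 157 157 153
  155 155]
 [245 240 241 246 247 244 245 249 250 174 148 152 152 149 152 157 155 154
  154 155]]
259.4322469982847 126.09850526831659 [-0.04393239  0.99903451]
slot [593.28902616   4.09516277  48.        ] -77.15642898969595
```

View pics/w4c.png

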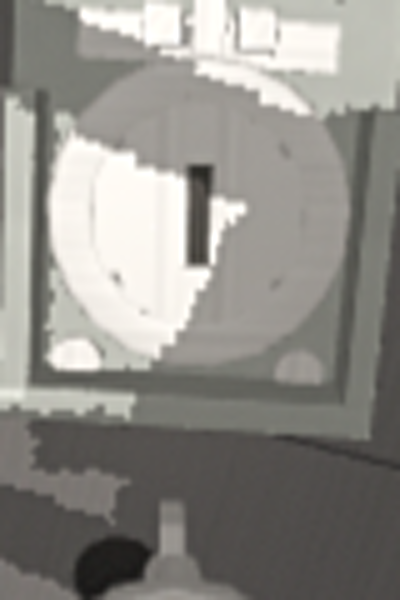

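```bash
python3 - <<'E'
from h import *
c=dict(np.load("w4.npz"))
R=cv2.Rodrigues(np.zeros(3))[0]
from scipy.spatial.transform import Rotation as Ro
R=Ro.from_euler("xyz",[-179.374,-.102,105.113],degrees=True).as_matrix();t=np.array([605.85,-53.07,203.28])
# driver point (x,y,z up from tip) -> tool: x, -y.., tool z = 86.6 - z
for off in(0,2.2):
  for P in((10,0,0),(10,0,14)):
    print(off,P,proj(c,[R@np.array([P[0]+off,0,86.6-P[2]])+t]))
u,v=(172.5)/5-.5+220,(500.5)/5-.5+85;print("obs",u,v, "top of blade",(555.5)/5-.5+85)
s=ray(c,(259.5,127.6),48);m=ray(c,(259.5,126.9),48);print("slot mid",s,"disc",m)
ob=ray(c,(u,v),t[2]-86.6);print("obs tip edge world",ob, "tool-frame", R.T@(ob-t))
E
```

```text
0 (10, 0, 0) [[255.36378556 188.31026182]]
0 (10, 0, 14) [[255.39959343 193.34622419]]
2.2 (10, 0, 0) [[255.36552978 185.94176132]]
2.2 (10, 0, 14) [[255.40154898 190.85413436]]
obs 254.0 184.6 top of blade 195.6
slot mid [593.77649345   2.60288533  48.        ] disc [593.58173699   3.30809912  48.        ]
obs tip edge world [600.22838323 -40.51958024 116.68      ] tool-frame [13.42784274 -1.20845121 86.64241627]
```

>>> arm_command(series="-0.005 0.026 0 -1 0.015; -0.0104 0.0525 0 -2.3 0.015; -0.0104 0.0525 -0.02 -2.3 0.015; -0.0104 0.0525 -0.04 -2.3 0.015; -0.0104 0.0525 -0.05 -2.3 0.015")

```text
t: 5.0
ee_pos: [594.7, -1.3, 151.8]
orientation: [-179.3, -0.1, 102.6]
force: [-0.3, 1.1, -2.2]
finger_gap: 0.293
```

```bash
python3 st.py; python3 - <<'E'
from h import *
c=vision.calibration("wrist");im=vision.camera("wrist")[...,::-1]
np.savez("w5.npz",**{k:np.array(v) for k,v in c.items()})
cv2.imwrite(f"pics/w5.png",im)
crop(im,215,130,80,80,7,"pics/w5c.png")
im=vision.camera("side")[...,::-1];cv2.imwrite("pics/s5.png",im)
crop(im,225,150,70,80,7,"pics/s5c.png")
E
python3 st.py
```

```text
{'t': np.float64(5.0), 'ee_pos': array([594.701,  -1.329, 151.76 ]), 'orientation': array([-1.79291e+02, -1.09000e-01,  1.02621e+02]), 'force': array([-0.309,  1.106, -2.21 ]), 'moment': array([ 0.006, -0.022, -0.024]), 'finger_gap': np.float64(0.293)}
{'t': np.float64(5.1), 'ee_pos': array([594.781,  -1.403, 152.182]), 'orientation': array([-1.79267e+02, -1.19000e-01,  1.02660e+02]), 'force': array([-1.034,  0.232, -1.969]), 'moment': array([-0.007, -0.028,  0.021]), 'finger_gap': np.float64(0.299)}
```

View pics/w5c.png

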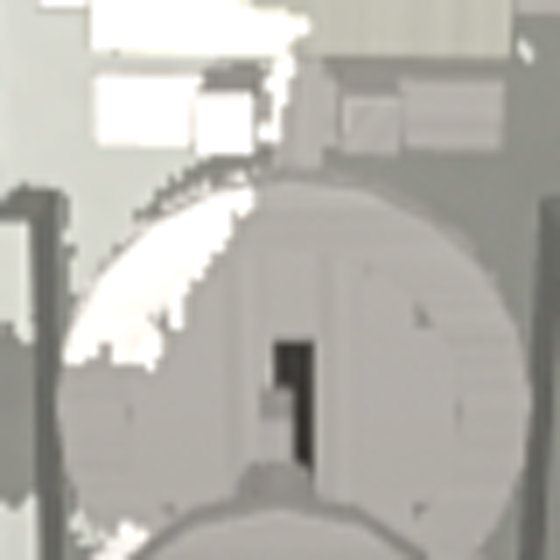

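View pics/s5c.png

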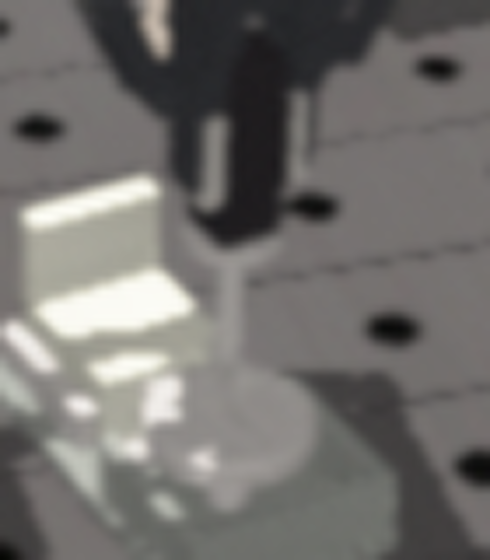

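```bash
cat > rel.py <<'E'
from h import *
from scipy.spatial.transform import Rotation as Ro
def rel(npz,t,rpy,tip,slot,ztip=None):
    c=dict(np.load(npz));R=Ro.from_euler("xyz",rpy,degrees=True).as_matrix();t=np.array(t)
    zt=t[2]-86.6
    a=ray(c,tip,zt);b=ray(c,slot,48)
    yaw=np.radians(rpy[2]);X=np.array([np.cos(yaw),np.sin(yaw),0]);Y=np.array([np.sin(yaw),-np.cos(yaw),0])
    axis=a-10*X;sl=b-11*X;d=sl-axis
    print("tip z",zt,"axis",axis,"slot mid",sl,"need world",d[:2],"tool x,y",d@X,d@Y)
E
python3 -c "
from rel import *
rel('w5.npz',[594.74,-1.36,151.95],[-179.28,-.11,102.64],(254.1,184.9),(256.6,178.1))"
```

```text
tip z 65.35 axis [591.81165668   1.47006672  65.35      ] slot mid [593.75818285   2.40278199  48.        ] need world [1.94652617 0.93271527] tool x,y 0.4841625719409489 2.1034515745836306
```

>>> arm_command(series="0.001 0.0005 -0.005 0 0.015; 0.0019 0.0009 -0.011 0 0.015; 0.0019 0.0009 -0.011 0 0.015")

```text
t: 5.4
ee_pos: [596.6, -0.6, 140.6]
orientation: [-179.2, -0.1, 102.6]
force: [0.4, 0.3, -2.7]
finger_gap: 0.295
```

```bash
python3 st.py; python3 - <<'E'
from h import *
c=vision.calibration("wrist");im=vision.camera("wrist")[...,::-1]
np.savez("w6.npz",**{k:np.array(v) for k,v in c.items()})
cv2.imwrite(f"pics/w6.png",im)
crop(im,235,150,40,50,12,"pics/w6c.png")
E
python3 st.py
```

```text
{'t': np.float64(5.4), 'ee_pos': array([ 5.96646e+02, -5.83000e-01,  1.40641e+02]), 'orientation': array([-1.79238e+02, -1.26000e-01,  1.02636e+02]), 'force': array([ 0.353,  0.322, -2.693]), 'moment': array([-0.003, -0.035,  0.012]), 'finger_gap': np.float64(0.295)}
{'t': np.float64(5.45), 'ee_pos': array([ 5.96711e+02, -5.93000e-01,  1.41042e+02]), 'orientation': array([-1.79253e+02, -1.20000e-01,  1.02643e+02]), 'force': array([ 0.602,  0.581, -2.567]), 'moment': array([-0.035, -0.027,  0.05 ]), 'finger_gap': np.float64(0.29)}
```

View pics/w6c.png

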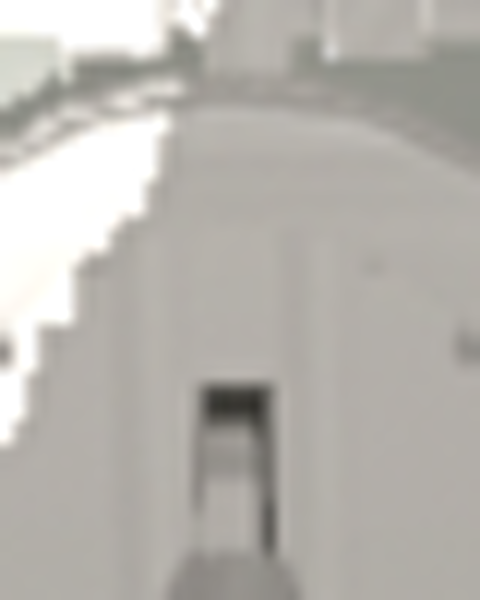

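```bash
python3 -c "
from rel import *
rel('w6.npz',[596.68,-.6,140.8],[-179.24,-.12,102.64],(253.8,185.4),(254.1,181.6))"
```

```text
tip z 54.20000000000002 axis [593.51421199   1.69315458  54.2       ] slot mid [593.52306045   2.42774402  48.        ] need world [0.00884846 0.73458944] tool x,y 0.7148498376544892 0.16938017680482706
```

Blade and slot agree within 0.2 mm across and 0.7 mm along. Lowering in gently.

>>> arm_command(series="0 0.0006 -0.003 0 0.015; 0 0.0006 -0.0055 0 0.015; 0 0.0006 -0.008 0 0.015; 0 0.0006 -0.0095 0 0.015; 0 0.0006 -0.0095 0 0.015")

```text
t: 5.95
ee_pos: [596.6, 0.0, 131.3]
orientation: [-179.2, -0.1, 102.6]
force: [0.2, 0.1, -2.8]
finger_gap: 0.295
```

```bash
python3 st.py
```

```text
{'t': np.float64(5.95), 'ee_pos': array([5.96617e+02, 3.80000e-02, 1.31303e+02]), 'orientation': array([-1.79236e+02, -1.27000e-01,  1.02644e+02]), 'force': array([ 0.174,  0.15 , -2.822]), 'moment': array([-0.027, -0.071, -0.02 ]), 'finger_gap': np.float64(0.295)}
```

>>> arm_command(series="0 0 -0.001 0 0.015; 0 0 -0.002 0 0.015; 0 0 -0.003 0 0.015; 0 0 -0.003 0 0.015")

```text
t: 6.35
ee_pos: [596.6, 0.0, 128.1]
orientation: [-179.2, -0.1, 102.6]
force: [0.0, 0.2, -2.8]
finger_gap: 0.292
```

```bash
python3 st.py; python3 - <<'E'
from h import *
im=vision.camera("wrist")[...,::-1]
crop(im,235,150,40,50,12,"pics/w7c.png")
E
```

```text
{'t': np.float64(6.35), 'ee_pos': array([5.96551e+02, 4.10000e-02, 1.28116e+02]), 'orientation': array([-1.79222e+02, -1.29000e-01,  1.02645e+02]), 'force': array([ 0.045,  0.233, -2.847]), 'moment': array([-0.006, -0.019, -0.015]), 'finger_gap': np.float64(0.292)}
```

View pics/w7c.png

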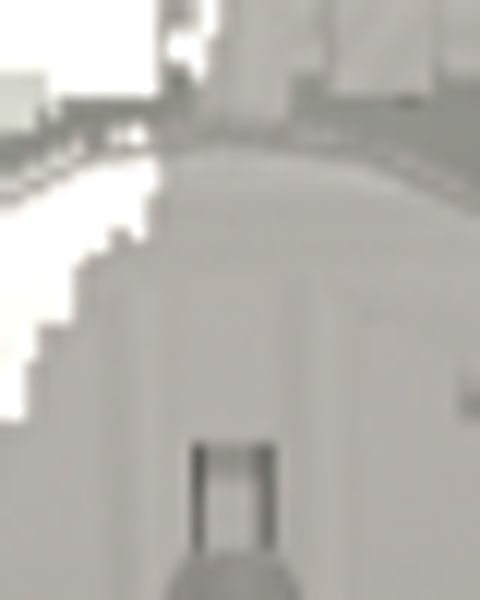

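The blade is in the slot, centred, with its tip at about z 41.5. I'll work out the pivot-compensated shifts for clockwise turning.

```bash
cat > piv.py <<'E'
import sys
from h import *
# tool-frame pivot offset (x,y) ; prints TCP shift in mm for each turn
def sh(yaw,turns,off=(2.2,-1.2)):
    y=np.radians(yaw);p=off[0]*np.array([np.cos(y),np.sin(y)])+off[1]*np.array([np.sin(y),-np.cos(y)])
    for t in turns:
        a=np.radians(t);R=np.array([[np.cos(a),-np.sin(a)],[np.sin(a),np.cos(a)]]);print(t,np.round(p-R@p,2))
sh(float(sys.argv[1]),[float(x) for x in sys.argv[2:]])
E
python3 piv.py 102.6 -4 -8 -12 -16 -20
```

```text
-4.0 [-0.14 -0.11]
-8.0 [-0.28 -0.21]
-12.0 [-0.43 -0.3 ]
-16.0 [-0.58 -0.38]
-20.0 [-0.74 -0.45]
```

>>> arm_command(series="-0.0001 -0.0001 0 -4 0.015; -0.0003 -0.0002 0 -8 0.015; -0.0004 -0.0003 0 -12 0.015; -0.0006 -0.0004 0 -16 0.015; -0.0007 -0.0005 0 -20 0.015")

```text
t: 6.9
ee_pos: [595.8, -0.5, 128.2]
orientation: [-179.2, -0.1, 82.5]
force: [-0.9, 0.1, -2.4]
finger_gap: 0.293
```

```bash
python3 st.py; python3 piv.py 82.6 -3 -5 -8
```

```text
{'t': np.float64(6.9), 'ee_pos': array([ 5.95773e+02, -4.73000e-01,  1.28242e+02]), 'orientation': array([-1.79212e+02, -1.24000e-01,  8.24830e+01]), 'force': array([-0.901,  0.055, -2.37 ]), 'moment': array([0.008, 0.321, 0.156]), 'finger_gap': np.float64(0.293)}
-3.0 [-0.12 -0.04]
-5.0 [-0.21 -0.07]
-8.0 [-0.33 -0.1 ]
```

>>> arm_command(series="-0.0001 0 0 -2 0.015; -0.0002 -0.0001 0 -4 0.015; -0.0003 -0.0001 0 -6 0.015")

```text
t: 7.2
ee_pos: [595.4, -0.6, 128.2]
orientation: [-179.2, -0.1, 76.4]
force: [-0.6, 0.6, -3.2]
finger_gap: 0.295
```

```bash
python3 st.py
```

```text
{'t': np.float64(7.2), 'ee_pos': array([ 5.95445e+02, -5.62000e-01,  1.28236e+02]), 'orientation': array([-1.79207e+02, -1.21000e-01,  7.64080e+01]), 'force': array([-0.568,  0.57 , -3.224]), 'moment': array([-0.086,  0.085,  0.098]), 'finger_gap': np.float64(0.295)}
```

>>> arm_command(series="-0.0001 0 0 -2 0.015; -0.0002 0 0 -4 0.015; -0.0002 0 0 -4 0.015")

```text
t: 7.5
ee_pos: [595.2, -0.6, 128.3]
orientation: [-179.2, -0.1, 72.4]
force: [-0.5, -0.1, -1.9]
finger_gap: 0.294
```

```bash
python3 st.py
```

```text
{'t': np.float64(7.5), 'ee_pos': array([595.226,  -0.632, 128.287]), 'orientation': array([-1.7921e+02, -1.1700e-01,  7.2376e+01]), 'force': array([-0.464, -0.137, -1.862]), 'moment': array([-0.1  ,  0.004,  0.069]), 'finger_gap': np.float64(0.294)}
```

>>> arm_command(series="-0.0001 0 0 -2 0.015; -0.0002 0 0 -4 0.015; -0.0002 0 0 -4 0.015")

```text
t: 7.8
ee_pos: [595.0, -0.6, 128.3]
orientation: [-179.2, -0.1, 68.4]
force: [-1.2, -0.4, -2.8]
finger_gap: 0.293
```

```bash
python3 st.py
```

```text
{'t': np.float64(7.8), 'ee_pos': array([595.016,  -0.637, 128.264]), 'orientation': array([-1.79209e+02, -1.12000e-01,  6.83990e+01]), 'force': array([-1.186, -0.37 , -2.836]), 'moment': array([-0.099, -0.014,  0.121]), 'finger_gap': np.float64(0.293)}
```

>>> arm_command(series="-0.0001 0 0 -2 0.015; -0.0002 0 0 -4 0.015; -0.0002 0 0 -4 0.015")

```text
t: 8.1
ee_pos: [594.8, -0.7, 128.3]
orientation: [-179.2, -0.1, 64.5]
force: [-0.2, 0.5, -2.2]
finger_gap: 0.298
```

```bash
python3 st.py;python3 piv.py 64 -3 -5 -8
```

```text
{'t': np.float64(8.1), 'ee_pos': array([594.791,  -0.665, 128.272]), 'orientation': array([-1.79208e+02, -1.12000e-01,  6.44530e+01]), 'force': array([-0.196,  0.515, -2.179]), 'moment': array([-0.125,  0.009,  0.119]), 'finger_gap': np.float64(0.298)}
-3.0 [-0.13 -0.  ]
-5.0 [-0.22 -0.  ]
-8.0 [-0.35  0.01]
```

>>> arm_command(series="-0.0001 0 0 -1.5 0.015; -0.0001 0 0 -3 0.015; -0.0001 0 0 -3 0.015")

```text
t: 8.4
ee_pos: [594.7, -0.7, 128.3]
orientation: [-179.2, -0.1, 61.4]
force: [-0.0, 0.1, -3.2]
finger_gap: 0.294
```

```bash
python3 st.py
```

```text
{'t': np.float64(8.4), 'ee_pos': array([594.675,  -0.656, 128.287]), 'orientation': array([-1.79207e+02, -1.09000e-01,  6.14100e+01]), 'force': array([-0.027,  0.106, -3.194]), 'moment': array([-0.14 ,  0.115,  0.112]), 'finger_gap': np.float64(0.294)}
```

>>> arm_command(series="-0.0001 0 0 -1.5 0.015; -0.0001 0 0 -3 0.015; -0.0001 0 0 -3 0.015")

```text
t: 8.7
ee_pos: [594.5, -0.7, 128.3]
orientation: [-179.2, -0.1, 58.3]
force: [-0.4, -0.2, -1.6]
finger_gap: 0.294
```

```bash
python3 st.py
```

```text
{'t': np.float64(8.7), 'ee_pos': array([594.525,  -0.663, 128.26 ]), 'orientation': array([-1.7920e+02, -1.0400e-01,  5.8329e+01]), 'force': array([-0.413, -0.174, -1.612]), 'moment': array([-0.065,  0.146,  0.109]), 'finger_gap': np.float64(0.294)}
```

>>> arm_command(series="-0.0001 0 0 -1.5 0.015; -0.0001 0 0 -3 0.015; -0.0001 0 0 -3 0.015")

```text
t: 9.0
ee_pos: [594.4, -0.7, 128.2]
orientation: [-179.2, -0.1, 55.2]
force: [-0.5, -0.5, -0.8]
finger_gap: 0.297
```

```bash
python3 st.py
```

```text
{'t': np.float64(9.0), 'ee_pos': array([594.402,  -0.683, 128.236]), 'orientation': array([-1.79193e+02, -1.03000e-01,  5.52430e+01]), 'force': array([-0.475, -0.502, -0.827]), 'moment': array([-0.076,  0.199,  0.177]), 'finger_gap': np.float64(0.297)}
```

>>> arm_command(series="-0.0001 0 0 -1.5 0.015; -0.0001 0 0 -3 0.015; -0.0001 0 0 -3 0.015")

```text
t: 9.3
ee_pos: [594.2, -0.7, 128.2]
orientation: [-179.2, -0.1, 52.2]
force: [-1.3, -0.1, -2.3]
finger_gap: 0.294
```

```bash
python3 st.py; python3 - <<'E'
from h import *
c=vision.calibration("wrist");im=vision.camera("wrist")[...,::-1]
cv2.imwrite("pics/w8.png",im);crop(im,180,0,160,220,2.7,"pics/w8c.png")
E
```

```text
{'t': np.float64(9.3), 'ee_pos': array([594.249,  -0.657, 128.237]), 'orientation': array([-1.7919e+02, -1.0000e-01,  5.2160e+01]), 'force': array([-1.272, -0.064, -2.315]), 'moment': array([-0.082,  0.242,  0.126]), 'finger_gap': np.float64(0.294)}
```

View pics/w8c.png

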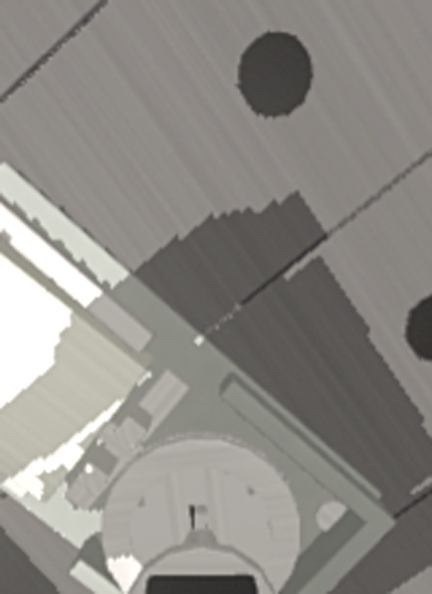

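The cam turns with the blade: the slot stays aligned in the wrist view, and the stop is still short of the pads. Carrying on in small steps.

>>> arm_command(series="-0.0001 0 0 -1.5 0.015; -0.0001 0 0 -3 0.015; -0.0001 0 0 -3 0.015")

```text
t: 9.65
ee_pos: [594.1, -0.7, 128.2]
orientation: [-179.2, -0.1, 49.1]
force: [-1.2, -0.2, -2.6]
finger_gap: 0.29
```

```bash
python3 st.py
```

```text
{'t': np.float64(9.65), 'ee_pos': array([594.12 ,  -0.654, 128.244]), 'orientation': array([-1.79187e+02, -9.70000e-02,  4.91410e+01]), 'force': array([-1.186, -0.179, -2.625]), 'moment': array([-0.041,  0.367,  0.103]), 'finger_gap': np.float64(0.29)}
```

>>> arm_command(series="-0.0001 0 0 -1 0.015; -0.0001 0 0 -2 0.015; -0.0001 0 0 -2 0.015")

```text
t: 9.95
ee_pos: [594.0, -0.7, 128.3]
orientation: [-179.2, -0.1, 47.1]
force: [-1.2, 0.1, -2.2]
finger_gap: 0.292
```

```bash
python3 st.py
```

```text
{'t': np.float64(9.95), 'ee_pos': array([594.006,  -0.654, 128.27 ]), 'orientation': array([-1.79186e+02, -9.90000e-02,  4.70830e+01]), 'force': array([-1.244,  0.062, -2.239]), 'moment': array([-0.049,  0.252,  0.116]), 'finger_gap': np.float64(0.292)}
```

>>> arm_command(series="-0.0001 0 0 -1 0.015; -0.0001 0 0 -2 0.015; -0.0001 0 0 -2 0.015")

```text
t: 10.25
ee_pos: [593.9, -0.6, 128.3]
orientation: [-179.2, -0.1, 45.0]
force: [-1.5, 0.0, -2.6]
finger_gap: 0.293
```

```bash
python3 st.py
```

```text
{'t': np.float64(10.25), 'ee_pos': array([593.898,  -0.626, 128.27 ]), 'orientation': array([-1.79184e+02, -1.00000e-01,  4.50270e+01]), 'force': array([-1.498,  0.013, -2.622]), 'moment': array([-0.012,  0.299,  0.101]), 'finger_gap': np.float64(0.293)}
```

>>> arm_command(series="0 0 0 -1 0.015; -0.0001 0 0 -2 0.015; -0.0001 0 0 -2 0.015")

```text
t: 10.55
ee_pos: [593.8, -0.6, 128.3]
orientation: [-179.2, -0.1, 43.0]
force: [-1.5, 0.1, -2.5]
finger_gap: 0.297
```

```bash
python3 st.py
```

```text
{'t': np.float64(10.55), 'ee_pos': array([593.804,  -0.622, 128.254]), 'orientation': array([-1.79182e+02, -1.04000e-01,  4.29690e+01]), 'force': array([-1.531,  0.086, -2.492]), 'moment': array([0.027, 0.268, 0.124]), 'finger_gap': np.float64(0.297)}
```

>>> arm_command(series="-0.0001 0 0 -1 0.015; -0.0001 0 0 -2 0.015; -0.0001 0 0 -2 0.015")

```text
t: 10.85
ee_pos: [593.7, -0.6, 128.3]
orientation: [-179.2, -0.1, 40.9]
force: [-1.8, 0.5, -2.4]
finger_gap: 0.294
```

```bash
python3 st.py
```

```text
{'t': np.float64(10.85), 'ee_pos': array([593.721,  -0.613, 128.289]), 'orientation': array([-1.79184e+02, -1.07000e-01,  4.09110e+01]), 'force': array([-1.797,  0.503, -2.411]), 'moment': array([0.027, 0.297, 0.162]), 'finger_gap': np.float64(0.294)}
```

>>> arm_command(series="-0.0002 0 0 -0.8 0.015; -0.0003 0 0 -1.5 0.015; -0.0003 0 0 -1.5 0.015")

```text
t: 11.15
ee_pos: [593.5, -0.6, 128.3]
orientation: [-179.2, -0.1, 39.4]
force: [-0.7, -0.5, -2.9]
finger_gap: 0.291
```

```bash
python3 st.py
```

```text
{'t': np.float64(11.15), 'ee_pos': array([593.455,  -0.609, 128.269]), 'orientation': array([-1.79194e+02, -1.13000e-01,  3.93760e+01]), 'force': array([-0.678, -0.496, -2.894]), 'moment': array([-0.001, -0.02 ,  0.166]), 'finger_gap': np.float64(0.291)}
```

>>> arm_command(series="-0.0001 0 0 -0.8 0.015; -0.0002 0 0 -1.5 0.015; -0.0002 0 0 -1.5 0.015")

```text
t: 11.45
ee_pos: [593.3, -0.6, 128.3]
orientation: [-179.2, -0.1, 37.8]
force: [0.4, 0.4, -4.2]
finger_gap: 0.295
```

```bash
python3 st.py
```

```text
{'t': np.float64(11.45), 'ee_pos': array([593.303,  -0.636, 128.261]), 'orientation': array([-1.79196e+02, -1.20000e-01,  3.78330e+01]), 'force': array([ 0.367,  0.387, -4.205]), 'moment': array([-0.035, -0.119,  0.145]), 'finger_gap': np.float64(0.295)}
```

>>> arm_command(series="-0.0001 0 0 -0.8 0.015; -0.0001 0 0 -1.5 0.015; -0.0001 0 0 -1.5 0.015")

```text
t: 11.75
ee_pos: [593.2, -0.6, 128.3]
orientation: [-179.2, -0.1, 36.3]
force: [0.6, 0.4, -2.3]
finger_gap: 0.294
```

```bash
python3 st.py
```

```text
{'t': np.float64(11.75), 'ee_pos': array([ 5.93237e+02, -5.92000e-01,  1.28284e+02]), 'orientation': array([-1.79198e+02, -1.27000e-01,  3.62920e+01]), 'force': array([ 0.613,  0.447, -2.284]), 'moment': array([ 0.063, -0.191,  0.148]), 'finger_gap': np.float64(0.294)}
```

>>> arm_command(series="-0.0001 0 0 -0.8 0.015; -0.0001 0 0 -1.5 0.015; -0.0001 0 0 -1.5 0.015")

```text
t: 12.05
ee_pos: [593.1, -0.6, 128.3]
orientation: [-179.2, -0.1, 34.8]
force: [1.9, 1.6, -3.6]
finger_gap: 0.294
```

```bash
python3 st.py
```

```text
{'t': np.float64(12.05), 'ee_pos': array([ 5.93140e+02, -5.82000e-01,  1.28273e+02]), 'orientation': array([-1.79197e+02, -1.28000e-01,  3.47540e+01]), 'force': array([ 1.864,  1.555, -3.613]), 'moment': array([ 0.122, -0.241,  0.123]), 'finger_gap': np.float64(0.294)}
```

>>> arm_command(series="0.0001 0 0 -0.8 0.015; 0.0001 -0.0001 0 -1.5 0.015; 0.0001 -0.0001 0 -1.5 0.015")

```text
t: 12.35
ee_pos: [593.2, -0.6, 128.3]
orientation: [-179.2, -0.1, 33.2]
force: [-1.0, 0.3, -2.3]
finger_gap: 0.296
```

```bash
python3 st.py
```

```text
{'t': np.float64(12.35), 'ee_pos': array([ 5.93166e+02, -5.93000e-01,  1.28260e+02]), 'orientation': array([-1.79179e+02, -1.26000e-01,  3.32150e+01]), 'force': array([-0.974,  0.31 , -2.285]), 'moment': array([0.289, 0.091, 0.132]), 'finger_gap': np.float64(0.296)}
```

>>> arm_command(series="0 0 0 -0.8 0.015; 0 0 0 -1.5 0.015; 0 0 0 -1.5 0.015")

```text
t: 12.65
ee_pos: [593.1, -0.6, 128.2]
orientation: [-179.2, -0.1, 31.7]
force: [-0.7, 0.5, -3.5]
finger_gap: 0.294
```

```bash
python3 st.py; python3 - <<'E'
from h import *
im=vision.camera("wrist")[...,::-1]
cv2.imwrite("pics/w9.png",im);crop(im,150,60,150,150,4,"pics/w9c.png")
im=vision.camera("top")[...,::-1]
crop(im,210,165,90,65,8,"pics/t9c.png")
E
```

```text
{'t': np.float64(12.65), 'ee_pos': array([ 5.93111e+02, -5.78000e-01,  1.28247e+02]), 'orientation': array([-1.79172e+02, -1.19000e-01,  3.16760e+01]), 'force': array([-0.72 ,  0.533, -3.547]), 'moment': array([0.375, 0.079, 0.19 ]), 'finger_gap': np.float64(0.294)}
```

View pics/w9c.png

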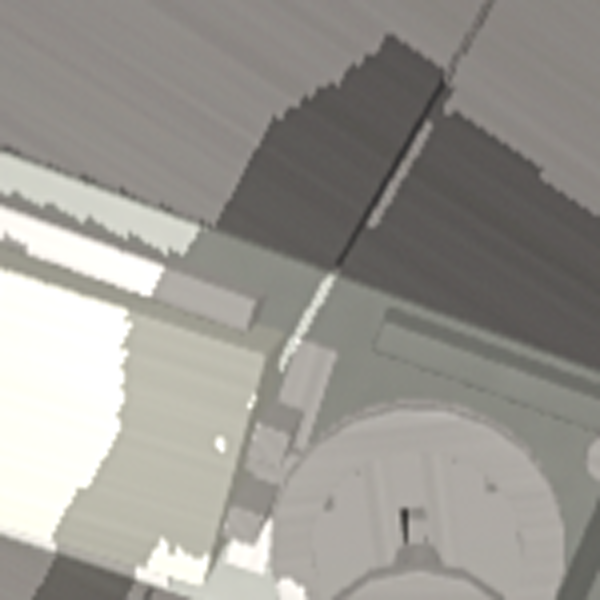

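>>> arm_command(series="0 -0.0001 0 -0.6 0.015; 0 -0.0001 0 -1.2 0.015; 0 -0.0001 0 -1.2 0.015")

```text
t: 13.05
ee_pos: [593.1, -0.6, 128.2]
orientation: [-179.2, -0.1, 30.5]
force: [-0.2, 2.4, -2.5]
finger_gap: 0.298
```

```bash
python3 st.py
```

```text
{'t': np.float64(13.05), 'ee_pos': array([593.088,  -0.631, 128.245]), 'orientation': array([-1.79165e+02, -1.19000e-01,  3.04840e+01]), 'force': array([-0.191,  2.411, -2.55 ]), 'moment': array([0.541, 0.216, 0.113]), 'finger_gap': np.float64(0.298)}
```

>>> arm_command(series="0 0 0 -0.6 0.015; 0 0 0 -1.2 0.015; 0 0 0 -1.2 0.015")

```text
t: 13.35
ee_pos: [593.1, -0.6, 128.2]
orientation: [-179.2, -0.1, 29.3]
force: [-1.8, 2.5, -2.1]
finger_gap: 0.296
```

```bash
python3 st.py
```

```text
{'t': np.float64(13.35), 'ee_pos': array([ 5.93079e+02, -5.64000e-01,  1.28235e+02]), 'orientation': array([-1.79159e+02, -1.21000e-01,  2.92510e+01]), 'force': array([-1.846,  2.519, -2.054]), 'moment': array([0.502, 0.232, 0.131]), 'finger_gap': np.float64(0.296)}
```

>>> arm_command(series="-0.0001 0.0002 0 -0.6 0.015; -0.0001 0.0003 0 -1.2 0.015; -0.0001 0.0003 0 -1.2 0.015")

```text
t: 13.65
ee_pos: [593.0, -0.4, 128.2]
orientation: [-179.2, -0.1, 28.0]
force: [-0.5, 1.0, -2.3]
finger_gap: 0.291
```

```bash
python3 st.py
```

```text
{'t': np.float64(13.65), 'ee_pos': array([ 5.92993e+02, -4.26000e-01,  1.28248e+02]), 'orientation': array([-1.79177e+02, -1.15000e-01,  2.80150e+01]), 'force': array([-0.531,  1.02 , -2.322]), 'moment': array([0.044, 0.061, 0.156]), 'finger_gap': np.float64(0.291)}
```

>>> arm_command(series="0 0.0001 0 -0.6 0.015; 0 0.0001 0 -1.2 0.015; 0 0.0001 0 -1.2 0.015")

```text
t: 13.95
ee_pos: [593.0, -0.4, 128.2]
orientation: [-179.2, -0.1, 26.8]
force: [-1.7, 0.0, -2.1]
finger_gap: 0.291
```

```bash
python3 st.py
```

```text
{'t': np.float64(13.95), 'ee_pos': array([ 5.92971e+02, -3.66000e-01,  1.28236e+02]), 'orientation': array([-1.7918e+02, -1.1000e-01,  2.6777e+01]), 'force': array([-1.746,  0.048, -2.141]), 'moment': array([0.068, 0.259, 0.208]), 'finger_gap': np.float64(0.291)}
```

>>> arm_command(series="-0.0001 0 0 -0.4 0.015; -0.0002 0 0 -0.8 0.015; -0.0002 0 0 -0.8 0.015")

```text
t: 14.25
ee_pos: [592.8, -0.4, 128.3]
orientation: [-179.2, -0.1, 26.0]
force: [1.2, 0.8, -2.8]
finger_gap: 0.294
```

```bash
python3 st.py
```

```text
{'t': np.float64(14.25), 'ee_pos': array([ 5.92820e+02, -3.65000e-01,  1.28261e+02]), 'orientation': array([-1.79185e+02, -1.19000e-01,  2.59570e+01]), 'force': array([ 1.206,  0.787, -2.763]), 'moment': array([0.123, 0.022, 0.199]), 'finger_gap': np.float64(0.294)}
```

>>> arm_command(series="0 0 0 -0.4 0.015; 0 0 0 -0.8 0.015; 0 0 0 -0.8 0.015")

```text
t: 14.55
ee_pos: [592.8, -0.3, 128.3]
orientation: [-179.2, -0.1, 25.1]
force: [-0.5, 1.5, -3.6]
finger_gap: 0.295
```

```bash
python3 st.py
```

```text
{'t': np.float64(14.55), 'ee_pos': array([ 5.92812e+02, -3.08000e-01,  1.28279e+02]), 'orientation': array([-1.79182e+02, -1.20000e-01,  2.51400e+01]), 'force': array([-0.475,  1.501, -3.581]), 'moment': array([0.202, 0.124, 0.152]), 'finger_gap': np.float64(0.295)}
```

>>> arm_command(series="0 0.0001 0 -0.5 0.015; 0 0.0001 0 -1 0.015; 0 0.0001 0 -1 0.015")

```text
t: 14.85
ee_pos: [592.8, -0.2, 128.3]
orientation: [-179.2, -0.1, 24.1]
force: [-0.8, 0.1, -2.5]
finger_gap: 0.297
```

```bash
python3 st.py; python3 - <<'E'
from h import *
ms=[]
for i in range(3):
    im=vision.camera("wrist")[...,::-1];ms.append(sensors.get_obs()["moment"][2])
print(ms)
cv2.imwrite("pics/w10.png",im);crop(im,150,60,150,150,4,"pics/w10c.png")
E
```

```text
{'t': np.float64(14.85), 'ee_pos': array([ 5.92801e+02, -2.24000e-01,  1.28258e+02]), 'orientation': array([-1.79182e+02, -1.15000e-01,  2.41100e+01]), 'force': array([-0.767,  0.119, -2.488]), 'moment': array([0.085, 0.076, 0.244]), 'finger_gap': np.float64(0.297)}
[np.float64(0.22622148190982724), np.float64(0.2226107312027096), np.float64(0.2424921574799176)]
```

View pics/w10c.png

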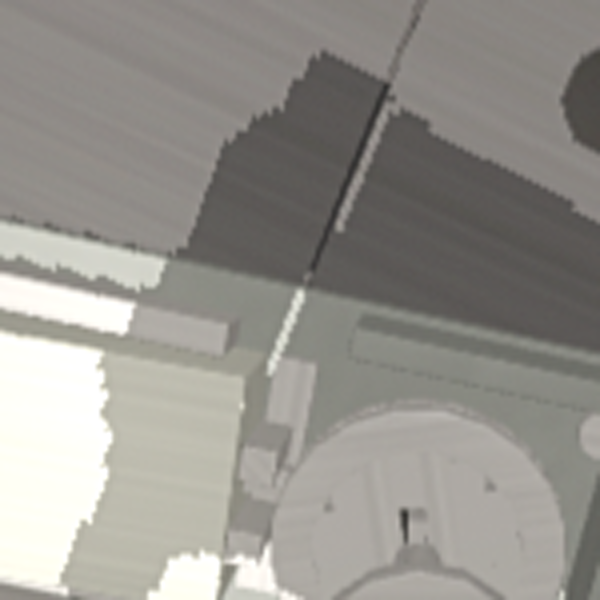

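The stop is up against the pads and the torque now holds at about 0.23 N m. I'll finish with very small steps.

>>> arm_command(series="0 0 0 -0.5 0.015; 0 0 0 -0.5 0.015")

```text
t: 15.2
ee_pos: [592.8, -0.2, 128.3]
orientation: [-179.2, -0.1, 23.6]
force: [-0.6, 1.0, -2.6]
finger_gap: 0.296
```

```bash
cat > ms.py <<'E'
from h import *
ms=[sensors.get_obs()["moment"][2]]
for i in range(4):
    im=vision.camera("wrist");ms.append(sensors.get_obs()["moment"][2])
print(np.round(ms,3),np.mean(ms))
E
python3 ms.py;python3 st.py
```

```text
[0.253 0.273 0.23  0.286 0.318] 0.27186972530437903
{'t': np.float64(15.4), 'ee_pos': array([ 5.92793e+02, -2.47000e-01,  1.28274e+02]), 'orientation': array([-1.79184e+02, -1.14000e-01,  2.36480e+01]), 'force': array([-0.967, -0.025, -3.294]), 'moment': array([0.093, 0.218, 0.318]), 'finger_gap': np.float64(0.294)}
```

>>> arm_command(series="0 0 0 -0.4 0.015; 0 0 0 -0.4 0.015")

```text
t: 15.6
ee_pos: [592.8, -0.2, 128.3]
orientation: [-179.2, -0.1, 23.2]
force: [-1.8, 0.5, -2.3]
finger_gap: 0.296
```

```bash
python3 ms.py;python3 st.py
```

```text
[0.246 0.238 0.278 0.258 0.23 ] 0.2500102761078984
{'t': np.float64(15.8), 'ee_pos': array([ 5.92782e+02, -2.33000e-01,  1.28258e+02]), 'orientation': array([-1.79179e+02, -1.15000e-01,  2.32470e+01]), 'force': array([-1.206,  1.388, -2.629]), 'moment': array([0.125, 0.289, 0.23 ]), 'finger_gap': np.float64(0.294)}
```

>>> arm_command(series="-0.0001 0.0001 0 -0.5 0.015; -0.0001 0.0001 0 -0.5 0.015")

```text
t: 16.0
ee_pos: [592.7, -0.2, 128.3]
orientation: [-179.2, -0.1, 22.7]
force: [-0.5, -0.1, -2.7]
finger_gap: 0.293
```

```bash
python3 ms.py;python3 st.py
```

```text
[0.259 0.316 0.231 0.341 0.28 ] 0.2854051240074888
{'t': np.float64(16.2), 'ee_pos': array([ 5.92706e+02, -1.74000e-01,  1.28266e+02]), 'orientation': array([-1.79186e+02, -1.16000e-01,  2.27480e+01]), 'force': array([ 0.384, -0.558, -2.877]), 'moment': array([-0.118,  0.168,  0.28 ]), 'finger_gap': np.float64(0.296)}
```

>>> arm_command(series="0 0 0 -0.4 0.015; 0 0 0 -0.4 0.015")

```text
t: 16.4
ee_pos: [592.7, -0.1, 128.3]
orientation: [-179.2, -0.1, 22.3]
force: [-1.7, 0.6, -2.7]
finger_gap: 0.296
```

```bash
python3 ms.py;python3 ms.py; python3 st.py
```

```text
[0.258 0.346 0.302 0.261 0.191] 0.27136829913992505
[0.191 0.309 0.289 0.292 0.315] 0.27932722040188585
{'t': np.float64(16.8), 'ee_pos': array([ 5.92681e+02, -1.67000e-01,  1.28237e+02]), 'orientation': array([-1.79184e+02, -1.14000e-01,  2.23490e+01]), 'force': array([-1.229, -0.302, -2.106]), 'moment': array([0.012, 0.159, 0.315]), 'finger_gap': np.float64(0.294)}
```

>>> arm_command(series="-0.0001 0 0 -0.6 0.015; -0.0001 0 0 -0.6 0.015")

```text
t: 17.0
ee_pos: [592.6, -0.2, 128.3]
orientation: [-179.2, -0.1, 21.7]
force: [-0.8, -0.2, -2.1]
finger_gap: 0.292
```

```bash
python3 ms.py;python3 ms.py; python3 st.py
```

```text
[0.291 0.299 0.32  0.267 0.284] 0.29204973817477264
[0.284 0.293 0.319 0.312 0.367] 0.31486433617519305
{'t': np.float64(17.4), 'ee_pos': array([ 5.92617e+02, -1.64000e-01,  1.28279e+02]), 'orientation': array([-1.79185e+02, -1.19000e-01,  2.17510e+01]), 'force': array([-1.373,  0.214, -3.148]), 'moment': array([0.113, 0.111, 0.367]), 'finger_gap': np.float64(0.297)}
```

Torque averages 0.30 N m over nine readings, which is snug. I'll back off within the slot's play to unload the blade, then withdraw.

>>> arm_command(series="0 0 0 1.2 0.015; 0.0001 0 0 2.5 0.015; 0.0001 0 0 2.5 0.015")

```text
t: 17.7
ee_pos: [592.7, -0.2, 128.3]
orientation: [-179.2, -0.1, 24.3]
force: [0.4, 0.0, -3.5]
finger_gap: 0.291
```

```bash
python3 st.py
```

```text
{'t': np.float64(17.7), 'ee_pos': array([ 5.92727e+02, -2.31000e-01,  1.28254e+02]), 'orientation': array([-1.79188e+02, -1.16000e-01,  2.43200e+01]), 'force': array([ 0.432,  0.048, -3.495]), 'moment': array([-0.068, -0.004,  0.107]), 'finger_gap': np.float64(0.291)}
```

>>> arm_command(series="0 0 0 1.2 0.015; 0 0 0 1.2 0.015")

```text
t: 17.9
ee_pos: [592.8, -0.2, 128.3]
orientation: [-179.2, -0.1, 25.6]
force: [0.6, 0.4, -3.4]
finger_gap: 0.292
```

```bash
python3 ms.py
```

```text
[0.044 0.058 0.046 0.023 0.012] 0.03658706992379279
```

>>> arm_command(series="0 0 0.005 0 0.015; 0 0 0.012 0 0.015; 0 0 0.03 0 0.015; 0 0 0.06 0 0.015; 0 0 0.09 0 0.015")

```text
t: 18.6
ee_pos: [592.6, -0.2, 220.8]
orientation: [-179.2, -0.1, 25.5]
force: [-0.3, -0.6, -2.8]
finger_gap: 0.294
```

```bash
python3 st.py;python3 - <<'E'
from h import *
c=vision.calibration("wrist");im=vision.camera("wrist")[...,::-1];cv2.imwrite("pics/w11.png",im)
im=vision.camera("side")[...,::-1];crop(im,200,120,120,110,5.4,"pics/s11c.png")
E
```

```text
{'t': np.float64(18.6), 'ee_pos': array([ 5.92634e+02, -1.78000e-01,  2.20754e+02]), 'orientation': array([-1.7920e+02, -1.4900e-01,  2.5513e+01]), 'force': array([-0.271, -0.64 , -2.792]), 'moment': array([-0.016, -0.027,  0.002]), 'finger_gap': np.float64(0.294)}
```

View pics/w11.png

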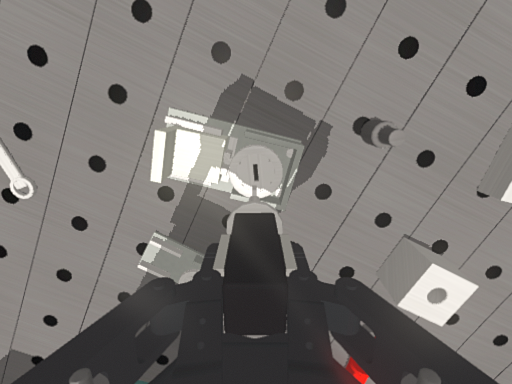

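View pics/s11c.png

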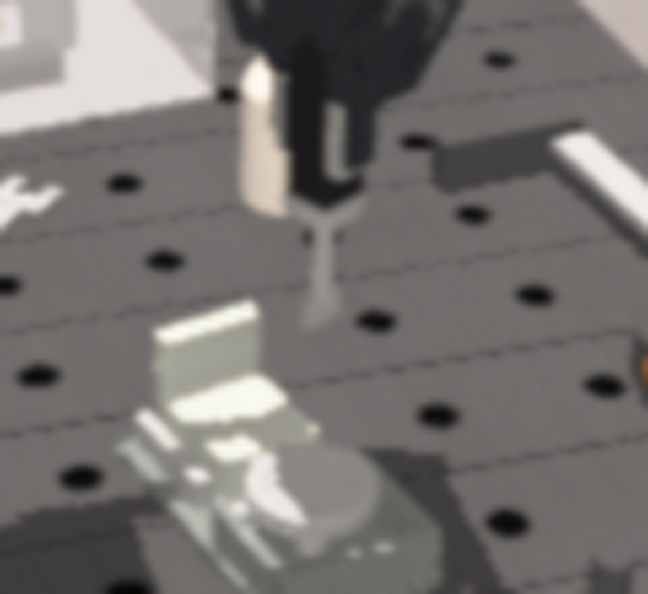

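The driver came out cleanly and the stop stayed put. Returning to the holder.

>>> arm_command(series="-0.005 -0.035 0 0 0.015; -0.01 -0.07 0 0 0.015; -0.015 -0.105 0 0 0.015; -0.02 -0.14 0 0 0.015; -0.025 -0.175 0 0 0.015")

```text
t: 19.2
ee_pos: [568.7, -176.5, 225.4]
orientation: [-179.4, -0.5, 25.5]
force: [-0.1, -0.2, -3.1]
finger_gap: 0.296
```

```bash
python3 st.py
```

```text
{'t': np.float64(19.2), 'ee_pos': array([ 568.67 , -176.518,  225.379]), 'orientation': array([-179.402,   -0.517,   25.523]), 'force': array([-0.082, -0.195, -3.143]), 'moment': array([-0.022, -0.024,  0.008]), 'finger_gap': np.float64(0.296)}
```

>>> arm_command(series="-0.005 -0.035 0 0 0.015; -0.01 -0.07 0 0 0.015; -0.016 -0.104 0 0 0.015; -0.016 -0.104 0 0 0.015; -0.016 -0.104 0 0 0.015")

```text
t: 19.7
ee_pos: [552.4, -281.0, 225.6]
orientation: [-179.4, -0.5, 25.4]
force: [-0.4, 0.3, -2.4]
finger_gap: 0.3
```

```bash
python3 st.py;python3 - <<'E'
from h import *
c=vision.calibration("wrist");im=vision.camera("wrist")[...,::-1];cv2.imwrite("pics/w12.png",im)
np.savez("w12.npz",**{k:np.array(v) for k,v in c.items()})
crop(im,205,120,100,100,6,"pics/w12c.png")
E
```

```text
{'t': np.float64(19.7), 'ee_pos': array([ 552.449, -280.989,  225.632]), 'orientation': array([-179.388,   -0.525,   25.443]), 'force': array([-0.418,  0.33 , -2.44 ]), 'moment': array([ 0.048,  0.008, -0.075]), 'finger_gap': np.float64(0.3)}
```

View pics/w12c.png

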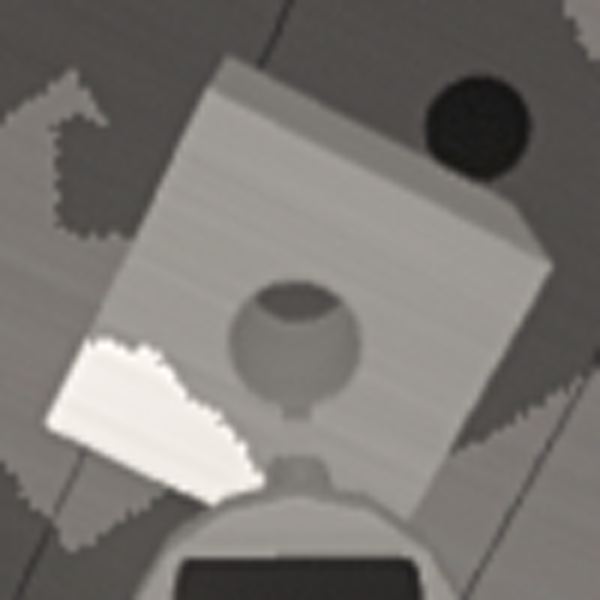

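```bash
python3 - <<'E'
from h import *
from scipy.spatial.transform import Rotation as Ro
c=dict(np.load("w12.npz"));t=np.array([552.45,-280.99,225.63]);R=Ro.from_euler("xyz",[-179.388,-.525,25.443],degrees=True).as_matrix()
px=lambda x,y:((x+.5)/6-.5+205,(y+.5)/6-.5+120)
print("hole",ray(c,px(295,346),70))
tip=R@np.array([2.2,0,86.6])+t;print("tip pred",tip)
q=proj(c,[R@np.array([12.2,0,86.6])+t])[0];print("pred tip edge crop px",(q-[205,120]+.5)*6-.5)
for y in(400,410,420): 
    a=ray(c,px(297,y),tip[2]);print(y,a-10*np.array([np.cos(np.radians(25.4)),np.sin(np.radians(25.4)),0]))
E
```

```text
hole [ 552.95988766 -277.56652247   70.        ]
tip pred [ 554.75565913 -278.86873074  139.05873368]
pred tip edge crop px [301.47241906 392.98460544]
400 [ 553.46601113 -278.74116013  139.05873368]
410 [ 552.07027289 -279.40397357  139.05873368]
420 [ 550.66889083 -280.06946755  139.05873368]
```

FK puts the tip within 0.5 mm of the hole, while the wrist view suggests up to 2 mm off. I'll lower to just above the hole and check again.

>>> arm_command(series="0.0003 0.0005 -0.03 0 0.015; 0.0003 0.0005 -0.058 0 0.015; 0.0003 0.0005 -0.058 0 0.015; 0.0003 0.0005 -0.058 0 0.015")

```text
t: 20.15
ee_pos: [553.2, -279.0, 168.5]
orientation: [-179.4, -0.5, 25.6]
force: [0.5, -0.4, -1.5]
finger_gap: 0.298
```

```bash
python3 st.py;python3 - <<'E'
from h import *
c=vision.calibration("wrist");im=vision.camera("wrist")[...,::-1];cv2.imwrite("pics/w13.png",im)
np.savez("w13.npz",**{k:np.array(v) for k,v in c.items()})
crop(im,215,140,80,80,7.5,"pics/w13c.png")
E
```

```text
{'t': np.float64(20.15), 'ee_pos': array([ 553.237, -279.038,  168.524]), 'orientation': array([-179.385,   -0.534,   25.559]), 'force': array([ 0.495, -0.382, -1.509]), 'moment': array([-0.001, -0.046, -0.045]), 'finger_gap': np.float64(0.298)}
```

View pics/w13c.png

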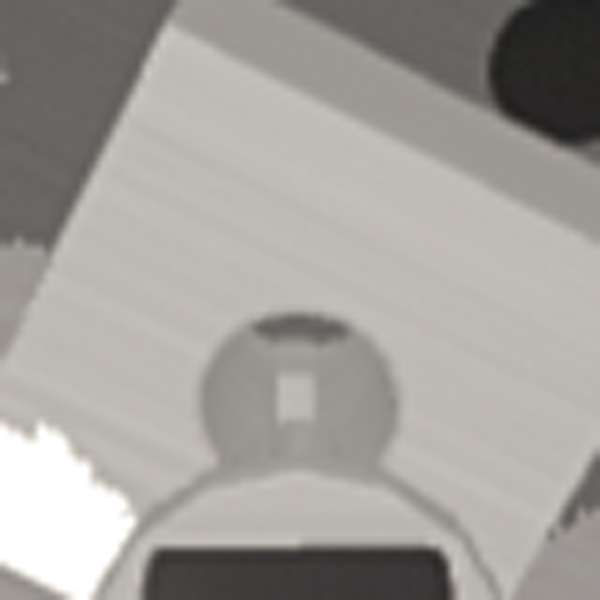

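```bash
python3 - <<'E'
from h import *
from scipy.spatial.transform import Rotation as Ro
c=dict(np.load("w13.npz"));t=np.array([553.24,-279.04,168.52]);R=Ro.from_euler("xyz",[-179.385,-.534,25.559],degrees=True).as_matrix()
px=lambda x,y:((x+.5)/7.5-.5+215,(y+.5)/7.5-.5+140)
X=np.array([.902,.431,0]);Y=np.array([.431,-.902,0])
L,Rr,Tp=ray(c,px(201,411),70),ray(c,px(399,411),70),ray(c,px(300,312),70)
print(np.linalg.norm(L-Rr));h=Tp-12.5*X;h2=(L+Rr)/2;print("hole",h,h2)
for zt in(81.9,):
  a=ray(c,px(296,372),zt)-10*X;print("tip",a,"need",(h-a)[:2],"tool",(h-a)@X,(h-a)@Y)
tip=R@np.array([2.2,0,86.6])+t;print("FK tip",tip)
E
```

```text
24.871645552961233
hole [ 553.35981262 -277.53301637   70.        ] [ 552.99669443 -277.70095505   70.        ]
tip [ 551.79874751 -277.9035469    81.9       ] need [1.56106511 0.37053053] tool 1.5677793880366222 0.33860052805610386
FK tip [ 555.55167093 -276.90410992   81.94925349]
```

Both points are read from the same wrist view, so I trust that over FK; the driver has leaned slightly in the grip. Shifting +1.5, +0.4 mm and entering the hole.

>>> arm_command(series="0.0015 0.0004 0 0 0.015; 0.0015 0.0004 -0.006 0 0.015; 0.0015 0.0004 -0.012 0 0.015; 0.0015 0.0004 -0.019 0 0.015; 0.0015 0.0004 -0.019 0 0.015")

```text
t: 20.7
ee_pos: [555.9, -279.4, 154.2]
orientation: [-179.6, -0.7, 25.6]
force: [-7.8, 4.2, 30.2]
finger_gap: 0.296
```

```bash
python3 st.py;python3 - <<'E'
from h import *
im=vision.camera("wrist")[...,::-1]
crop(im,215,140,80,80,7.5,"pics/w14c.png")
im=vision.camera("side")[...,::-1];crop(im,230,180,100,140,4.2,"pics/s14c.png")
E
```

```text
{'t': np.float64(20.7), 'ee_pos': array([ 555.863, -279.388,  154.247]), 'orientation': array([-179.647,   -0.737,   25.553]), 'force': array([-7.77 ,  4.242, 30.249]), 'moment': array([1.236, 1.546, 0.144]), 'finger_gap': np.float64(0.296)}
```

View pics/w14c.png

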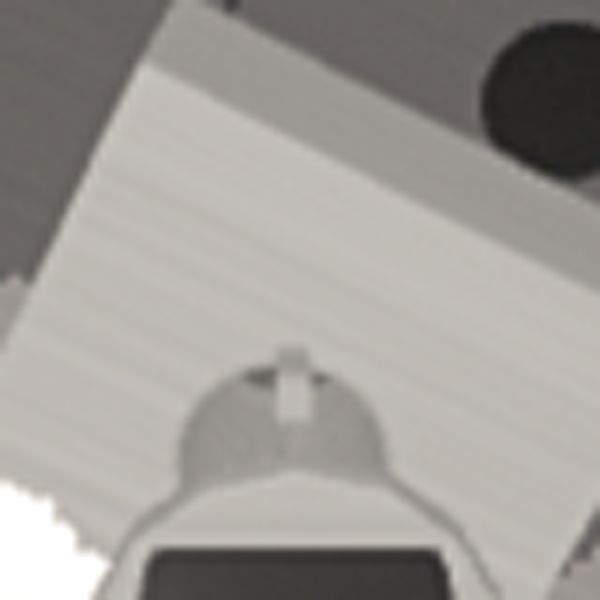

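View pics/s14c.png

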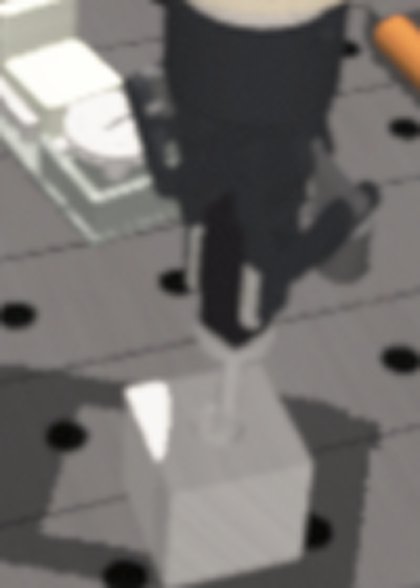

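The blade landed on the +x rim (30 N). I misread the tip edge, because a darker lower part of the blade extends further up the image. Lifting to re-measure.

>>> arm_command(series="0 0 0.006 0 0.015; -0.001 0 0.014 0 0.015; -0.0025 -0.0005 0.014 0 0.015; -0.0025 -0.0005 0.014 0 0.015")

```text
t: 21.2
ee_pos: [553.1, -280.0, 167.8]
orientation: [-179.6, -0.7, 25.5]
force: [0.8, 0.6, -2.4]
finger_gap: 0.293
```

```bash
python3 st.py;python3 - <<'E'
from h import *
c=vision.calibration("wrist");im=vision.camera("wrist")[...,::-1];cv2.imwrite("pics/w15.png",im)
np.savez("w15.npz",**{k:np.array(v) for k,v in c.items()})
im=cv2.convertScaleAbs(im,alpha=1.6,beta=-100)
crop(im,230,170,50,45,14,"pics/w15c.png")
im=vision.camera("side")[...,::-1];crop(im,230,180,100,140,4.2,"pics/s15c.png");cv2.imwrite("pics/s15.png",im)
E
```

```text
{'t': np.float64(21.2), 'ee_pos': array([ 553.094, -279.958,  167.819]), 'orientation': array([-179.63 ,   -0.721,   25.542]), 'force': array([ 0.833,  0.594, -2.359]), 'moment': array([0.009, 0.035, 0.054]), 'finger_gap': np.float64(0.293)}
```

View pics/w15c.png

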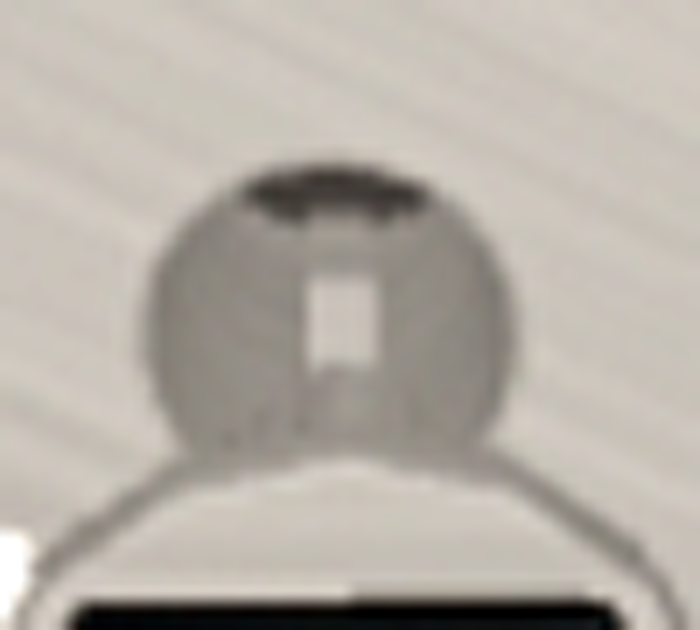

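View pics/s15c.png

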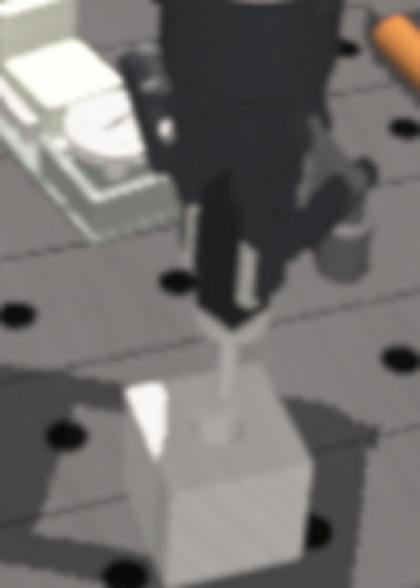

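```bash
python3 - <<'E'
from h import *
c=dict(np.load("w15.npz"))
px=lambda x,y:((x+.5)/14-.5+230,(y+.5)/14-.5+170)
X=np.array([.902,.431,0]);Y=np.array([.431,-.902,0])
L,Rr,Tp=ray(c,px(145,340),70),ray(c,px(517,340),70),ray(c,px(331,160),70)
h=Tp-12.5*X;print("hole",h,(L+Rr)/2,np.linalg.norm(L-Rr))
for zt in(81.2,83.2):
  a=ray(c,px(343,212),zt)-10*X;b=ray(c,px(343,370),zt+14)-10*X
  print("tip",a,"blade top",b,"need",(h-a)[:2],"tool",(h-a)@X,(h-a)@Y)
E
```

```text
hole [ 553.46536832 -277.38687934   70.        ] [ 553.4466401  -277.36702552   70.        ] 24.948486269084988
tip [ 555.80591335 -277.25743629   81.2       ] blade top [ 550.58352157 -279.88663517   95.2       ] need [-2.34054503 -0.12944306] tool -2.1669615783852865 -0.8920172731981781
tip [ 556.33582055 -277.02450467   83.2       ] blade top [ 551.19634022 -279.61416148   97.2       ] need [-2.87045223 -0.36237467] tool -2.7453313994914756 -0.9103029564231078
```

The bright patch is the blade's shoulder, so the real tip edge is at crop y=212. It needs about (-2.5, -0.4) mm. Correcting and re-entering.

>>> arm_command(series="-0.0025 -0.0004 0 0 0.015; -0.0025 -0.0004 -0.005 0 0.015; -0.0025 -0.0004 -0.01 0 0.015; -0.0025 -0.0004 -0.015 0 0.015; -0.0025 -0.0004 -0.017 0 0.015")

```text
t: 21.8
ee_pos: [550.4, -280.1, 149.5]
orientation: [-179.6, -0.7, 25.5]
force: [-0.2, 0.1, -2.6]
finger_gap: 0.292
```

```bash
python3 st.py
```

```text
{'t': np.float64(21.8), 'ee_pos': array([ 550.402, -280.135,  149.516]), 'orientation': array([-179.558,   -0.674,   25.543]), 'force': array([-0.18 ,  0.113, -2.627]), 'moment': array([-0.007, -0.039, -0.018]), 'finger_gap': np.float64(0.292)}
```

>>> arm_command(series="0 0 -0.01 0 0.015; 0 0 -0.02 0 0.015; 0 0 -0.03 0 0.015; 0 0 -0.04 0 0.015; 0 0 -0.045 0 0.015")

```text
t: 22.3
ee_pos: [550.0, -279.9, 102.9]
orientation: [-179.5, -0.6, 25.5]
force: [0.1, -0.1, -2.9]
finger_gap: 0.293
```

```bash
python3 st.py
```

```text
{'t': np.float64(22.3), 'ee_pos': array([ 550.004, -279.904,  102.934]), 'orientation': array([-179.488,   -0.623,   25.541]), 'force': array([ 0.056, -0.125, -2.897]), 'moment': array([-0.055,  0.036, -0.014]), 'finger_gap': np.float64(0.293)}
```

>>> arm_command(series="0 0 -0.003 0 0.015; 0 0 -0.006 0 0.015; 0 0 -0.008 0 0.015; 0 0 -0.008 0 0.015")

```text
t: 22.7
ee_pos: [550.1, -280.0, 95.1]
orientation: [-179.5, -0.6, 25.5]
force: [0.7, 0.3, -2.4]
finger_gap: 0.3
```

```bash
python3 st.py;python3 - <<'E'
from h import *
im=vision.camera("side")[...,::-1];crop(im,250,220,60,100,6,"pics/s16c.png")
E
```

```text
{'t': np.float64(22.7), 'ee_pos': array([ 550.127, -279.951,   95.09 ]), 'orientation': array([-179.503,   -0.637,   25.543]), 'force': array([ 0.718,  0.32 , -2.388]), 'moment': array([-0.022, -0.005,  0.005]), 'finger_gap': np.float64(0.3)}
```

View pics/s16c.png

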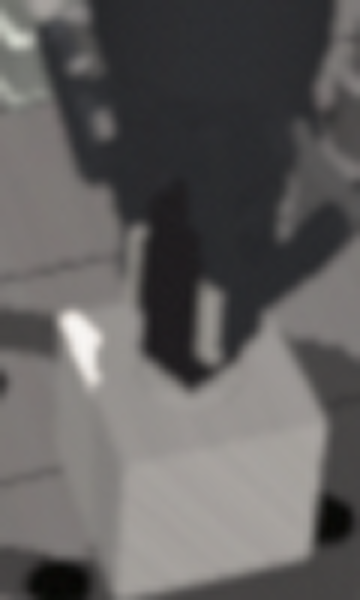

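>>> arm_command(series="0 0 -0.001 0 0.015; 0 0 -0.002 0 0.015; 0 0 -0.002 0 0.015")

```text
t: 23.05
ee_pos: [550.4, -280.0, 94.7]
orientation: [-179.6, -0.7, 25.5]
force: [-4.4, 3.5, 10.5]
finger_gap: 0.295
```

```bash
python3 st.py
```

```text
{'t': np.float64(23.05), 'ee_pos': array([ 550.418, -280.037,   94.712]), 'orientation': array([-179.557,   -0.678,   25.545]), 'force': array([-4.405,  3.478, 10.492]), 'moment': array([ 0.552,  0.964, -0.033]), 'finger_gap': np.float64(0.295)}
```

The collar is seated at TCP z 94.7, the same height as at the grasp. Releasing.

>>> arm_command(series="0 0 0.0005 0 0.05; 0 0 0.0005 0 0.06; 0 0 0.0005 0 0.06; 0 0 0.0005 0 0.06; 0 0 0.0005 0 0.06")

```text
t: 23.55
ee_pos: [550.4, -280.0, 95.1]
orientation: [-179.5, -0.7, 25.5]
force: [0.2, 0.3, -0.0]
finger_gap: 0.702
```

```bash
python3 st.py;python3 - <<'E'
from h import *
im=vision.camera("wrist")[...,::-1];cv2.imwrite("pics/w17.png",im)
E
```

```text
{'t': np.float64(23.55), 'ee_pos': array([ 550.376, -280.031,   95.059]), 'orientation': array([-179.548,   -0.672,   25.543]), 'force': array([ 0.217,  0.325, -0.031]), 'moment': array([-0.054,  0.002,  0.052]), 'finger_gap': np.float64(0.702)}
```

View pics/w17.png

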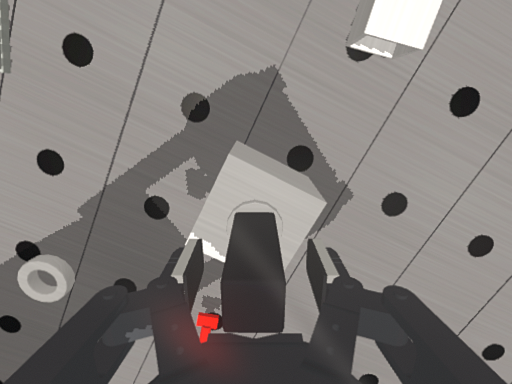

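The fingers are clear on both sides of the handle. Going straight up, then away.

>>> arm_command(series="0 0 0.03 0 0.06; 0 0 0.065 0 0.06; 0 0 0.1 0 0.06; 0 0 0.135 0 0.06; -0.01 -0.03 0.15 0 0.06")

```text
t: 24.1
ee_pos: [541.7, -308.7, 249.3]
orientation: [-179.7, -0.8, 25.7]
force: [0.2, -0.4, -0.5]
finger_gap: 0.706
```

>>> arm_command(series="-0.03 -0.03 0 0 0.06; -0.06 -0.06 0 0 0.06; -0.09 -0.09 0 0 0.06; -0.12 -0.12 0 0 0.06; -0.15 -0.15 0 0 0.06")

```text
t: 24.6
ee_pos: [390.3, -459.6, 249.3]
orientation: [-179.8, -0.8, 25.7]
force: [-0.3, -0.3, 0.4]
finger_gap: 0.704
```

>>> arm_command(series="-0.03 -0.03 0 0 0.06; -0.06 -0.06 0 0 0.06; -0.06 -0.06 0 0 0.06; -0.06 -0.06 0 0 0.06")

```text
t: 25.0
ee_pos: [329.7, -520.1, 249.1]
orientation: [-179.7, -0.9, 25.6]
force: [0.6, -0.4, -0.3]
finger_gap: 0.701
```

```bash
python3 st.py;python3 - <<'E'
from h import *
im=vision.camera("side")[...,::-1];cv2.imwrite("pics/s18.png",im);crop(im,210,170,80,70,8,"pics/s18l.png")
im=vision.camera("top")[...,::-1];cv2.imwrite("pics/t18.png",im);crop(im,210,165,90,65,8,"pics/t18l.png")
E
```

```text
{'t': np.float64(25.0), 'ee_pos': array([ 329.686, -520.061,  249.051]), 'orientation': array([-179.724,   -0.851,   25.613]), 'force': array([ 0.572, -0.356, -0.302]), 'moment': array([0.014, 0.028, 0.024]), 'finger_gap': np.float64(0.701)}
```

View pics/s18.png

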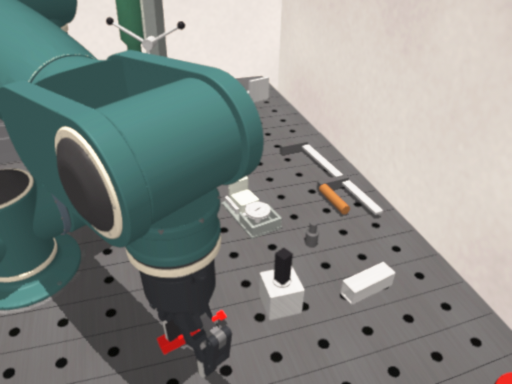

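View pics/t18.png

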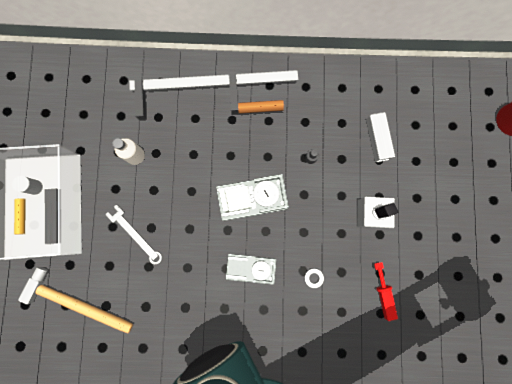

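View pics/t18l.png

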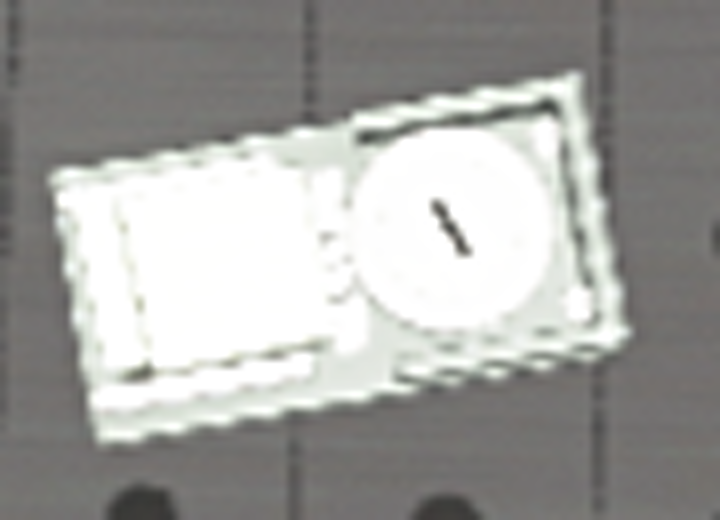

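View pics/s18l.png

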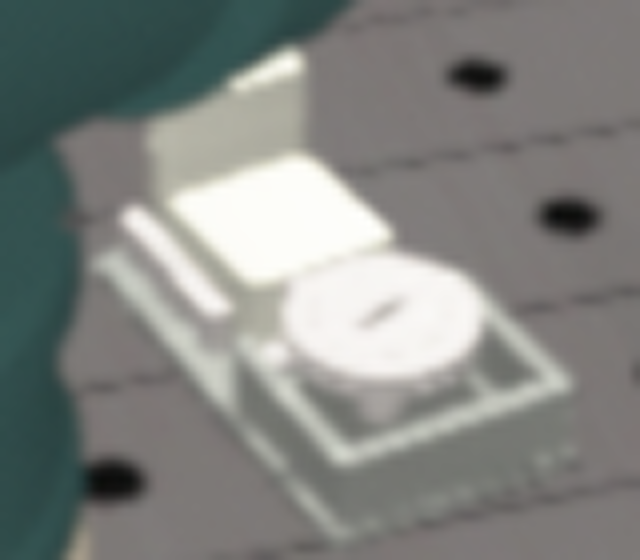

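The red look-alike is now lying down. I need to find out when that happened from the saved pictures.

```bash
python3 - <<'E'
import cv2,numpy as np
I=[cv2.imread(f"pics/{n}.png")[200:384,130:330] for n in("side3","s5","s15","s18")]
cv2.imwrite("pics/cmp.png",cv2.resize(np.vstack([np.hstack(I[:2]),np.hstack(I[2:])]),None,fx=1.6,fy=1.6))
E
```

```text
(no output)
```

View pics/cmp.png

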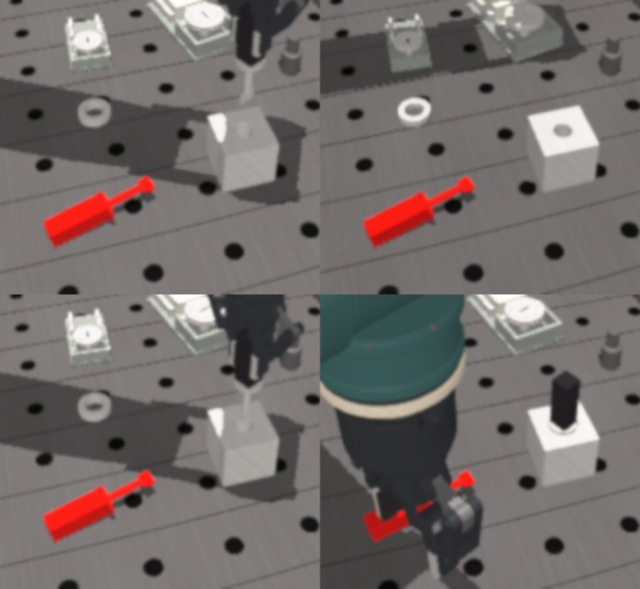

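```bash
python3 - <<'E'
from h import *
from scipy.spatial.transform import Rotation as Ro
def M(t,rpy):
    T=np.eye(4);T[:3,:3]=Ro.from_euler("xyz",rpy,degrees=True).as_matrix();T[:3,3]=t;return T
c=dict(np.load("w4.npz"));K=np.linalg.inv(M([605.85,-53.07,203.28],[-179.374,-.102,105.113]))@c["T"]
ct=vision.calibration("top");cs=vision.calibration("side")
print("t0 tip top z0/8",ray(ct,(370,256),0),ray(ct,(370,256),8),"side",ray(cs,(234.5,320),0),ray(cs,(234.5,320),8))
for n,t,rpy,P in(("w1",[505,-316,230.4],[-179.9,0,23],[(200,243),(213,208),(219,185)]),("w2",[554.2,-278.7,229.9],[-179.84,-.07,25.66],[(211,300),(222,256),(228,233)])):
    c2=dict(c);c2["T"]=M(t,rpy)@K
    print(n,"obs",P,"upright pred top/collar/tip",proj(c2,[[446,-287,150],[446,-287,73],[446,-287,8]]).round().tolist())
    im=cv2.imread(f"pics/{n}.png");crop(im,170,170,90,150,4,f"pics/{n}r.png")
a=cv2.imread("pics/w1r.png");b=cv2.imread("pics/w2r.png");cv2.imwrite("pics/wr.png",np.hstack([a,b]))
E
```

```text
t0 tip top z0/8 [ 443.47389706 -276.6528459     0.        ] [ 443.68666766 -274.23646519    8.        ] side [ 448.81406522 -292.39035259    0.        ] [ 447.17335534 -298.50539601    8.        ]
w1 obs [(200, 243), (213, 208), (219, 185)] upright pred top/collar/tip [[202.0, 245.0], [214.0, 213.0], [221.0, 195.0]]
w2 obs [(211, 300), (222, 256), (228, 233)] upright pred top/collar/tip [[216.0, 297.0], [224.0, 255.0], [229.0, 232.0]]
```

View pics/wr.png

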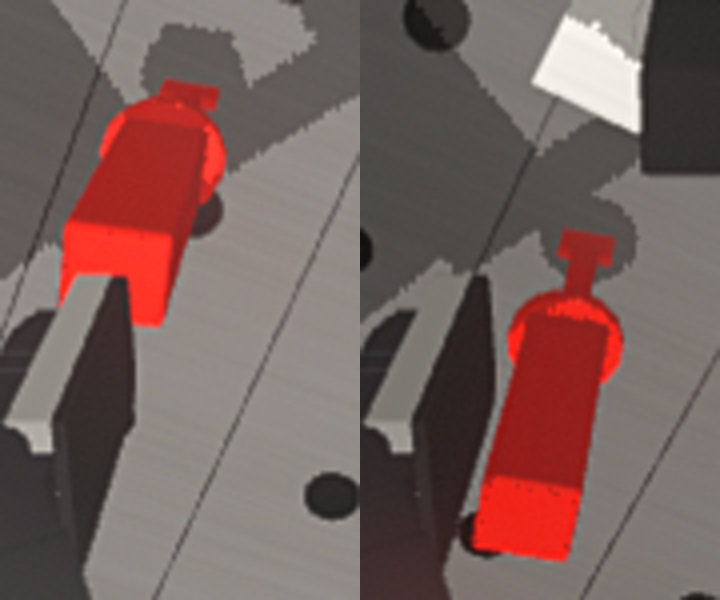

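The red one was already down by t=3.15. At t=1.6 my image estimate of its top was a few pixels off upright. My nearest part was over 40 mm away from it, with no contact force felt. I'm told to leave it alone, so I won't touch it. One last check of the driver and bystanders against the first pictures, then I hand in.

```bash
python3 - <<'E'
from h import *
a=cv2.imread("pics/top0.png").astype(int);b=cv2.imread("pics/t18.png").astype(int)
for n,(x,y,w) in dict(wrench=(133,235,32),oil=(128,150,18),offcut=(382,137,26),cutter=(312,157,9),spacer=(314,278,12),driver=(380,212,22),small=(251,269,26),stop=(235,199,18)).items():
    print(n,(np.abs(a-b).max(2)[y-w:y+w,x-w:x+w]>60).sum())
crop(b.astype(np.uint8),350,185,60,45,10,"pics/t18h.png")
r.close_job()
E
```

```text
wrench 0
oil 0
offcut 0
cutter 0
spacer 0
driver 30
small 0
stop 16
the job is handed in; nothing more can be done
```

View pics/t18h.png

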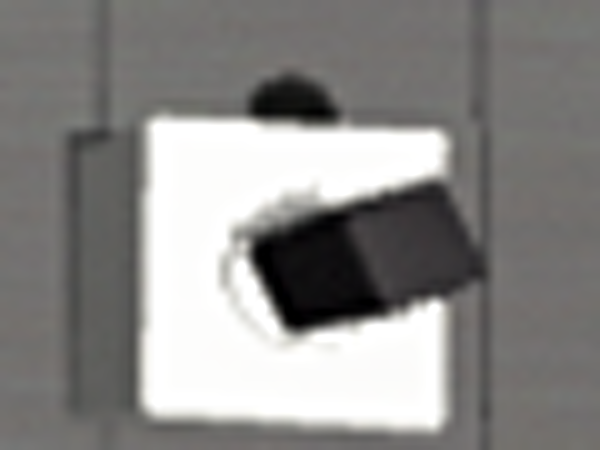

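The cam is snug, the stop is in against its seat, and the driver is back upright in its holder. However, the red look-alike driver fell over during the job. I handed in at about 25 s of the 61 s allowed.

**Cam:** I turned it about 80° clockwise. The torque climbed from about 0.12 to an average of 0.30 N m (single noisy readings reached 0.37). I then backed off within the slot's play and lifted the driver out. The stop stayed where it was in the final pictures. I did not test its clamping by touching it.

**Driver:** It stands upright with its collar on the block, and the final top picture matches the first one to within a few pixels.

**Other things on the table:** The wrench, oil bottle, offcut, cutter, spacer and small look-alike base show no change between the first and last top pictures.

**What went wrong:**
- **Red look-alike:** It stood upright at t ≈ 1.6 s and was lying down by t ≈ 3.15 s, while I was grasping the real driver. By my geometry nothing of mine came within about 40 mm of it, and I felt no contact force. It may have toppled by itself, but I can't prove that. I left it lying because the task says to leave it alone.
- **Return to the holder:** I misread the blade's edge on the first try, and the tip pressed on the block's top with about 30 N. I lifted, corrected by about 3 mm, and it then went in freely.

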